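# Make the high chair tray throw-proof

## Task

The baby is about to be lifted in, so make everything that could be thrown fast to the high chair tray: hook each teether toy onto a tether ring of its own, its C-hook passed through the ring until the ring sits at the crown of the hook and the toy lies on the tray, and press every spoon down into a spring clip of its own, handle fully home in both forks and centred between them, with the jaw snapped shut over it. Leave the cup, snack box, jar and beaker standing where they are.

Things in the scene. Friction and masses are not known exactly. Their poses are not given: they have to be found in the camera images.
- tray: White moulded high chair tray, 450 x 640 mm, lying on the bench; fixed. Its flat floor is 6 mm above the bench, its rim 20 mm above the bench and 12 mm wide. Origin: centre of the underside.
- toy_car: Teether toy (may be absent): a beech car, body 52 x 38 mm and 41 mm high overall (28 mm high below the cabin, sides flat), with a C-hook on its end (the same on all toys, see car_crown). 127 mm long in all, about 90 g, stands level on its flat underside. Origin: centre of the body's underside; x runs along the toy from body to hook, z up.
- car_crown (a point): Crown of the car's hook, (96, 0, 20) mm in the toy's frame, same axes. The hook is a level 9 mm round bar, an arc of 28 mm centre-line radius about (68, 0, 20): from above it starts at the stem (40, 0), runs anticlockwise by (68, -28) and the crown (96, 0) to a blunt tip at (77.6, 26.3). The gap, on the +y side between tip and stem, is 110 degrees.
- toy_drum: Teether toy (may be absent): a beech drum, 44 mm diameter, 36 mm high, with a C-hook on its end (the same on all toys, see drum_crown). 127 mm long in all, about 90 g, stands level on its flat underside. Origin: centre of the body's underside; x runs along the toy from body to hook, z up.
- drum_crown (a point): Crown of the drum's hook, (96, 0, 20) mm in the toy's frame, same axes. The hook is a level 9 mm round bar, an arc of 28 mm centre-line radius about (68, 0, 20): from above it starts at the stem (40, 0), runs anticlockwise by (68, -28) and the crown (96, 0) to a blunt tip at (77.6, 26.3). The gap, on the +y side between tip and stem, is 110 degrees.
- toy_duck: Teether toy (may be absent): a beech duck, body 52 x 36 x 34 mm (sides flat) with a round head on top, 56 mm high overall, with a C-hook on its end (the same on all toys, see duck_crown). 127 mm long in all, about 90 g, stands level on its flat underside. Origin: centre of the body's underside; x runs along the toy from body to hook, z up.
- duck_crown (a point): Crown of the duck's hook, (96, 0, 20) mm in the toy's frame, same axes. The hook is a level 9 mm round bar, an arc of 28 mm centre-line radius about (68, 0, 20): from above it starts at the stem (40, 0), runs anticlockwise by (68, -28) and the crown (96, 0) to a blunt tip at (77.6, 26.3). The gap, on the +y side between tip and stem, is 110 degrees.
- eye_a (a point): Centre of the closed upright ring of a tether anchor, fixed to the tray; ring inner diameter 26 mm (24.9 at its flats), outer 38, bar 6, of grey silicone on a dark foot 52 mm across and 5.5 high. 20 mm above the tray floor, as high as a hook whose toy stands on the tray. x: axis of the ring's hole (level); y: level, in the ring's plane; z up.
- eye_b (a point): Centre of the closed upright ring of a tether anchor, fixed to the tray; ring inner diameter 26 mm (24.9 at its flats), outer 38, bar 6, of grey silicone on a dark foot 52 mm across and 5.5 high. 20 mm above the tray floor, as high as a hook whose toy stands on the tray. x: axis of the ring's hole (level); y: level, in the ring's plane; z up.
- eye_c (a point): Centre of the closed upright ring of a tether anchor, fixed to the tray; ring inner diameter 26 mm (24.9 at its flats), outer 38, bar 6, of grey silicone on a dark foot 52 mm across and 5.5 high. 20 mm above the tray floor, as high as a hook whose toy stands on the tray. x: axis of the ring's hole (level); y: level, in the ring's plane; z up.
- clip_a: Spoon clip fixed to the tray: base 104 x 46 x 6 mm and two upright forks 10 mm thick, centred at x = +38 and -38 mm, 66 mm free between them. A handle lies along x on saddles 27 mm up; slots 17 mm wide (y -9 to +8) with flared mouths, prongs to 67 mm. The fork at +x has a sprung jaw hinged on its -y side 57 mm up. Origin: centre of underside; z up.
- seat_a (a point): Where the axis of a seated handle crosses the middle of clip a: 34 mm above its origin; axes as the clip's.
- jaw_a (a joint): Jaw of clip a, rad: 0 at rest (shut over the slot), up to 1.4 as it is pushed down. A handle pushed straight down with about 5 N folds it against the -y side; when the handle is down on its saddles the jaw springs back to 0 above it and locks: the handle cannot then be lifted out.
- clip_b: Spoon clip fixed to the tray: base 104 x 46 x 6 mm and two upright forks 10 mm thick, centred at x = +38 and -38 mm, 66 mm free between them. A handle lies along x on saddles 27 mm up; slots 17 mm wide (y -9 to +8) with flared mouths, prongs to 67 mm. The fork at +x has a sprung jaw hinged on its -y side 57 mm up. Origin: centre of underside; z up.
- seat_b (a point): Where the axis of a seated handle crosses the middle of clip b: 34 mm above its origin; axes as the clip's.
- jaw_b (a joint): Jaw of clip b, rad: 0 at rest (shut over the slot), up to 1.4 as it is pushed down. A handle pushed straight down with about 5 N folds it against the -y side; when the handle is down on its saddles the jaw springs back to 0 above it and locks: the handle cannot then be lifted out.
- spoon_a: Bamboo spoon, 150 mm long, 30 g: round straight handle 14 mm diameter, 115 mm long, and a shallow round bowl 36 mm across and 13 mm deep at its +x end. It starts on the drying mat, whose top is 4 mm above the bench. Origin: on the handle's axis at the middle of the handle, 7 mm above what it lies on; x runs along the handle to the bowl (centre at 73 mm).
- spoon_b: Bamboo spoon, 150 mm long, 30 g: round straight handle 14 mm diameter, 115 mm long, and a shallow round bowl 36 mm across and 13 mm deep at its +x end. It starts on the drying mat, whose top is 4 mm above the bench. Origin: on the handle's axis at the middle of the handle, 7 mm above what it lies on; x runs along the handle to the bowl (centre at 73 mm).
- sippy_cup: Stainless steel sippy cup, 70 mm diameter, 95 mm high with two handles, loose; bystander. Origin: centre of its underside.
- snack_box: Blue snack container with its lid clipped shut, 89 x 129 x 55 mm, loose; bystander. Origin: centre of its underside.
- puree_jar: Small jar, 60 mm diameter, 85 mm high, loose; bystander. Origin: centre of its underside.
- beaker: White beaker, 68 mm diameter, 65 mm high, loose; bystander. Origin: centre of its underside.
- bowl: Green silicone suction bowl, 112 mm across, 48 mm high, stuck to the tray; bystander. Origin: centre of its underside.
Things that resemble listed ones, but are neither listed nor needed, are in the scene too. What is shaped like the spoon_b but green or purple is not meant.

How it is judged (in metres and radians):
At the end, for the whole second after the job is handed in: Each toy hooked, one to a ring (crowns over 50 mm apart): crown within 16 mm of a ring's centre, bar there within 0.8 rad of the ring's axis, tilt under 0.35 rad, at rest. Each spoon in a clip: within 4 mm of the seat in height, 5 mm sideways, 14 mm along, 0.12 rad. Jaws below 0.2 rad (((distance between car_crown and eye_a below 0.016 m and angle between the y axis of toy_car and the x axis of eye_a, either way round below 0.8 rad and linear speed of toy_car below 0.03 m/s) or (distance between car_crown and eye_b below 0.016 m and angle between the y axis of toy_car and the x axis of eye_b, either way round below 0.8 rad and linear speed of toy_car below 0.03 m/s) or (distance between car_crown and eye_c below 0.016 m and angle between the y axis of toy_car and the x axis of eye_c, either way round below 0.8 rad and linear speed of toy_car below 0.03 m/s)) and ((distance between drum_crown and eye_a below 0.016 m and angle between the y axis of toy_drum and the x axis of eye_a, either way round below 0.8 rad and linear speed of toy_drum below 0.03 m/s) or (distance between drum_crown and eye_b below 0.016 m and angle between the y axis of toy_drum and the x axis of eye_b, either way round below 0.8 rad and linear speed of toy_drum below 0.03 m/s) or (distance between drum_crown and eye_c below 0.016 m and angle between the y axis of toy_drum and the x axis of eye_c, either way round below 0.8 rad and linear speed of toy_drum below 0.03 m/s)) and ((distance between duck_crown and eye_a below 0.016 m and angle between the y axis of toy_duck and the x axis of eye_a, either way round below 0.8 rad and linear speed of toy_duck below 0.03 m/s) or (distance between duck_crown and eye_b below 0.016 m and angle between the y axis of toy_duck and the x axis of eye_b, either way round below 0.8 rad and linear speed of toy_duck below 0.03 m/s) or (distance between duck_crown and eye_c below 0.016 m and angle between the y axis of toy_duck and the x axis of eye_c, either way round below 0.8 rad and linear speed of toy_duck below 0.03 m/s)) and ((z of spoon_a in the frame of seat_a between -0.004 and 0.004 m and y of spoon_a in the frame of seat_a between -0.005 and 0.005 m and x of spoon_a in the frame of seat_a between -0.014 and 0.014 m and angle between the x axis of spoon_a and the x axis of clip_a, either way round below 0.12 rad and value of joint jaw_a below 0.2 rad and linear speed of spoon_a below 0.03 m/s) or (z of spoon_a in the frame of seat_b between -0.004 and 0.004 m and y of spoon_a in the frame of seat_b between -0.005 and 0.005 m and x of spoon_a in the frame of seat_b between -0.014 and 0.014 m and angle between the x axis of spoon_a and the x axis of clip_b, either way round below 0.12 rad and value of joint jaw_b below 0.2 rad and linear speed of spoon_a below 0.03 m/s)) and ((z of spoon_b in the frame of seat_a between -0.004 and 0.004 m and y of spoon_b in the frame of seat_a between -0.005 and 0.005 m and x of spoon_b in the frame of seat_a between -0.014 and 0.014 m and angle between the x axis of spoon_b and the x axis of clip_a, either way round below 0.12 rad and value of joint jaw_a below 0.2 rad and linear speed of spoon_b below 0.03 m/s) or (z of spoon_b in the frame of seat_b between -0.004 and 0.004 m and y of spoon_b in the frame of seat_b between -0.005 and 0.005 m and x of spoon_b in the frame of seat_b between -0.014 and 0.014 m and angle between the x axis of spoon_b and the x axis of clip_b, either way round below 0.12 rad and value of joint jaw_b below 0.2 rad and linear speed of spoon_b below 0.03 m/s)) and value of joint each of jaw_a, jaw_b below 0.2 rad and angle between each of toy_car, toy_drum, toy_duck's own z axis and vertical below 0.35 rad and distance between car_crown and drum_crown above 0.05 m and distance between each of car_crown, drum_crown and duck_crown above 0.05 m); the robot touches nothing.
It fails at once if the sippy cup is knocked over or shoved more than 50 mm (angle between sippy_cup's own z axis and vertical above 0.6 rad or distance of sippy_cup from where it was at the start of the episode above 0.05 m).
It fails at once if the snack box is knocked over or shoved more than 50 mm (angle between snack_box's own z axis and vertical above 0.6 rad or distance of snack_box from where it was at the start of the episode above 0.05 m).
It fails at once if the puree jar is knocked over or shoved more than 50 mm (angle between puree_jar's own z axis and vertical above 0.6 rad or distance of puree_jar from where it was at the start of the episode above 0.05 m).
It fails at once if the beaker is knocked over or shoved more than 50 mm (angle between beaker's own z axis and vertical above 0.6 rad or distance of beaker from where it was at the start of the episode above 0.05 m).
Of toy_car, toy_drum, toy_duck only 2 to 3 are there at a start; the rules pass over those that are not, and their reading is None.
At some moment in a run one of toy_car, toy_drum, toy_duck, spoon_a, spoon_b may be knocked a few centimetres aside while the robot is not near it.
Once in a run the grip may slacken for a moment while it holds something.
It also fails if it takes over 210 s, if anything falls off the work surface, if the arm or the gripper's body presses on something with over 40 N, if the wrist force passes 120 N, or if a joint passes its speed limit or range.

## Robot

A 6-joint arm with a two-finger parallel gripper is mounted at the origin on the work surface. World frame = base frame: x ahead of the robot, y to its left, z up, the work surface at z = 0. Lengths are in m, angles in degrees, forces in N, time in s.
With the tool pointing down it reaches from about 0.35 to 0.8 m from the base axis. Payload 7.3 kg.
Tool frame: the origin (TCP) lies on the centre line of the jaws, within the pads' length; the fingertips stand 19 mm ahead of it and the grasp point (between the pads) is the TCP; z points along the fingers, y is the direction in which the jaws open and shut (so a half turn about z gives the same grasp; the last joint's range is limited). The gripper opens to 85 mm and grips with 20 to 120 N. Pads are 22 mm wide; open, the fingers measure 114 mm over their backs; the gripper's body (76 mm by 85 mm) begins 54 mm behind the grasp point. The pads swing forward as they close: fully open they stand 13 mm farther back than shut.
Start: joints at [65.26, 19.595, 87.324, -0, 73.075, -8.365], TCP at [0.148, 0.504, 0.22] pointing down, gripper open.
Joint ranges: [-145.02, 145.02], [-44.19, 115.74], [2.07, 154.8], [-57.11, 237.11], [16.16, 152.29], [-177.93, 177.93]. Speed limits (degrees/s): [147.25, 147.25, 180, 180, 180, 180].

## Interface

Orientations are given as a 3x3 rotation matrix whose columns are the frame's x, y, z axes.
In Python, from rig import r gives the robot as it stands.
- The arm moves only by the tool carry_out, never from a script. Its argument "commands" is a list that holds one entry, the list of rows, each a list of 7 numbers: the opening, from -1 (shut) to 1 (fully open), then the shift along the world's x, y, z in m, then the turn, a rotation vector about the world's x, y, z in degrees. A call has 1 to 5 rows; each row is the pose to reach, as a shift and turn from the pose commanded when the call began; what a row does not reach only later rows make up. A row lasts 1/8 s, in which the tool goes at most 62.5 mm and 10.7 degrees, less where a joint would pass 70% of its speed; a pose out of reach is approached as far as the arm can. A call with a gripper value outside its range is refused whole. The fingers move at their own pace and stop on an object; "squeeze" is the grip in N (left out, the last holds). Time passes only in rows, so rows that repeat a pose let the fingers close. It gives the time, the measured TCP pose, the force and the opening at its end, in the units of the state.
- r.get_state(): the state, without advancing time (a new reading comes with each control period).
- r.camera(name): name is "scene" or "side" or "wrist"; returns (picture, depth): 384x512x3 uint8, red, green, blue; 384x512 float32, m along the optical axis (not along the pixel's ray), 0 where there is no reading.
- r.camera_model(name): a dict with "fx", "fy", "cx", "cy" (pixels), "xyz" and "rotation" of the camera in the world. Camera axes: x right, y down, z forward; pixel columns grow to the right and rows downward; lengths in m; the calibration is good to about 2 mm. A picture is of the moment at which its call begins: read the wrist's pose just before it. camera_model takes no time and is no camera call; for the wrist camera it gives the pose at the moment of the call.
- r.job_done(): hands the job in, once; it reports no verdict.
Trained networks look in the newest picture that a camera, given by its name, has taken for a name from the list of things; names that differ only in an ending like _2 or _b are one class to them, and where a whole thing is asked for, a point or a joint stands for the part that bears it (a point fixed in the world has none). Each returns a list of dicts, best first, with "conf" (0 to 1); they miss things now and then, are a little off and sometimes report something else, mostly with a low value. They report only what shows in the picture. A call takes as long as a camera call. They do not tell look-alikes from the thing itself.
- r.trace(camera, thing): "region" (384x512 bool, what is visible of it) and "xy" ([column, row] in pixels, amid what is visible of it).
The state is a dict: "t": time; "q": joint angles; "joint_vel": joint speeds; "tau": joint torques, N m; "eef_pos": TCP position; "eef_rot": TCP orientation; "force": force on the tool from outside, world axes, zero at the start; "moment": the same for the moment, N m; "width": opening from 0.0 (shut) to 1.0 (fully open).
Only numpy, scipy, OpenCV 4.12 (cv2) and the standard library are available. Lean on these libraries where they do the work, as an engineer would, in place of code of your own. Each camera call takes 0.05 s, during which the arm holds its last target. There are 200 camera calls.

## Working session

There is one attempt and no reset: what is moved stays moved. The work goes in short steps, Python scripts to look and compute and a tool call to move; the robot and the scene stay as the last step left them, time stands still between calls to the robot, and variables do not carry over. Pictures are saved under pics/ and viewed, about 12 in all and at most 16, crops included, and the job is handed in when it is done.

Besides the shell and the picture viewer there is one more tool, called in YAML: its name, and indented under it one key for each argument. carry_out: Moves the arm, as the interface text tells. Its arguments: {"type":"object","properties":{"commands":{"type":"array","items":{"type":"array","items":{"type":"array","items":{"type":"number"}}}},"squeeze":{"type":"number"}},"required":["commands"]}

```bash
ls; mkdir -p pics
cat > h.py <<'E'
import numpy as np, cv2
from rig import r
def shot(name,f=None):
    m=r.camera_model(name); p,d=r.camera(name)
    if f: cv2.imwrite('pics/'+f,p[:,:,::-1])
    return p,d,m
def cloud(d,m):
    v,u=np.mgrid[0:d.shape[0],0:d.shape[1]]
    c=np.stack([(u-m['cx'])/m['fx']*d,(v-m['cy'])/m['fy']*d,d],-1)
    return c@np.array(m['rotation']).T+np.array(m['xyz'])
E
python3 - <<'E'
from h import *
s=r.get_state();print(s)
for n in('scene','side','wrist'):
    p,d,m=shot(n,n+'0.png');print(n,m);np.savez(f'pics/{n}0.npz',p=p,d=d,c=cloud(d,m))
    if n!='wrist':
        for t in('toy_car','toy_drum','toy_duck','eye_a','clip_a','spoon_a','bowl','beaker'):
            for o in r.trace(n,t):
                c=cloud(d,m)[o['region']&(d>0)]
                print(n,t,round(o['conf'],2),np.round(o['xy']),o['region'].sum(),np.round(np.median(c,0),3),np.round(c.min(0),3),np.round(c.max(0),3))
E
```

```text
pics
{'t': 0.0, 'q': array([ 6.52608116e+01,  1.96361213e+01,  8.73781509e+01,  1.31963379e-03,
        7.30767753e+01, -8.36611717e+00]), 'joint_vel': array([-0.00729142,  0.00584742, -0.0148359 ,  0.04477907, -0.0700605 ,
        0.01467992]), 'tau': array([ 1.27502215e-03, -4.33678079e+01, -2.46013319e+01,  1.98243939e-06,
        7.89370533e-03, -1.73246224e-05]), 'eef_pos': array([0.14778768, 0.50331437, 0.21892324]), 'eef_rot': array([[-9.59444586e-01,  2.81896464e-01, -6.85022460e-04],
       [ 2.81897183e-01,  9.59443548e-01, -1.43401360e-03],
       [ 2.52997017e-04, -1.56896248e-03, -9.99998737e-01]]), 'force': array([ 0.46159756,  0.71157828, -0.52030807]), 'moment': array([0.03394383, 0.01834798, 0.00036085]), 'width': 1.0005192798706621}
scene {'fx': 378.69832562179835, 'fy': 378.69832562179835, 'cx': 260.8924023697565, 'cy': 190.46945052592437, 'xyz': array([ 1.20609508, -0.46704721,  0.76283771]), 'rotation': array([[ 0.631898  ,  0.45630275, -0.62649239],
       [ 0.77492292, -0.38668753,  0.49996722],
       [-0.01412038, -0.8014116 , -0.59794654]])}
scene toy_car 0.
[... 3694 characters left out ...]
.089  0.037] [ 0.7   -0.213 -0.002] [ 0.857 -0.013  0.056]
side bowl 0.69 [229. 240.] 209 [0.522 0.297 0.014] [0.494 0.24  0.002] [0.551 0.382 0.022]
side beaker 0.84 [150. 244.] 775 [0.684 0.421 0.043] [ 0.654  0.318 -0.002] [0.765 0.448 0.067]
side beaker 0.3 [310. 144.] 201 [ 0.423 -0.327  0.021] [ 0.404 -0.501 -0.003] [ 0.455 -0.304  0.073]
wrist {'fx': 322.2892335153027, 'fy': 322.2892335153027, 'cx': 260.1617809941626, 'cy': 192.12913106354625, 'xyz': array([0.08704208, 0.52235944, 0.3748208 ]), 'rotation': array([[ 2.83231194e-01,  9.26605332e-01,  2.47351266e-01],
       [ 9.59051199e-01, -2.73902323e-01, -7.20993413e-02],
       [ 9.42452223e-04,  2.57643311e-01, -9.66239637e-01]])}
```

View pics/scene0.png

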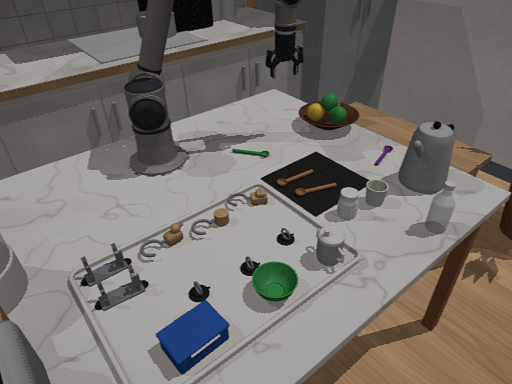

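View pics/side0.png

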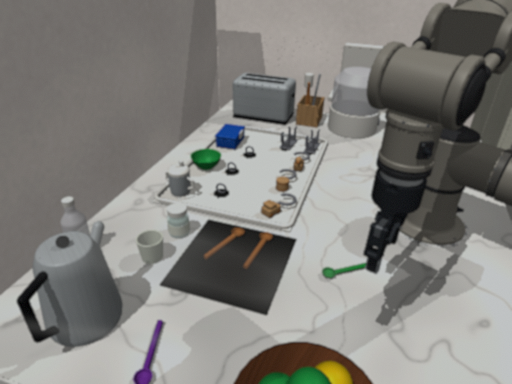

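carry_out:
  commands:
    - [[1,0.05,-0.03,0.01,0,0,4],[1,0.1,-0.06,0.03,0,0,8],[1,0.15,-0.1,0.05,0,0,12],[1,0.19,-0.14,0.06,0,0,16.4],[1,0.23,-0.18,0.06,0,0,16.4]]

```text
t: 1.58
eef_pos: [0.3797, 0.3224, 0.2807]
eef_rot: [[-1.0, -0.001, 0.002], [-0.001, 1.0, 0.001], [-0.002, 0.001, -1.0]]
force: [0.7, -0.1, -0.8]
width: 1.004
```

carry_out:
  commands:
    - [[1,0.03,-0.04,0,0,0,0],[1,0.06,-0.07,0,0,0,0],[1,0.06,-0.07,0,0,0,0],[1,0.06,-0.07,0,0,0,0]]

```text
t: 2.08
eef_pos: [0.4377, 0.254, 0.2796]
eef_rot: [[-1.0, -0.0, -0.0], [-0.0, 1.0, 0.0], [0.0, 0.0, -1.0]]
force: [0.0, 0.6, 0.3]
width: 1.003
```

Run:
```python
from h import *
s=r.get_state();print(s['t'],s['q'],s['eef_pos'],s['eef_rot'].round(3),s['force'])
p,d,m=shot('wrist','w1.png');np.savez('pics/w1.npz',p=p,d=d,c=cloud(d,m))
print(m['xyz'])
```

```text
2.075 [ 2.14210409e+01  1.52326047e+01  8.39627983e+01  2.99132388e-02
  8.08233385e+01 -6.85864311e+01] [0.43766709 0.25395454 0.27955254] [[-1. -0. -0.]
 [-0.  1.  0.]
 [ 0.  0. -1.]] [0.02018458 0.5772912  0.30269184]
[0.3741571  0.25420105 0.43476718]
```

carry_out:
  commands:
    - [[1,0.0,-0.06,0.01,0,0,0],[1,0.0,-0.12,0.02,0,0,0],[1,0.0,-0.18,0.03,0,0,0],[1,0,-0.24,0.04,0,0,0],[1,0.0,-0.29,0.04,0,0,0]]

```text
t: 2.75
eef_pos: [0.4379, -0.0371, 0.3207]
eef_rot: [[-1.0, -0.002, 0.002], [-0.002, 1.0, -0.0], [-0.002, -0.0, -1.0]]
force: [1.6, 0.5, 0.2]
width: 1.003
```

carry_out:
  commands:
    - [[1,0.0,-0.05,0,0,0,0],[1,0.0,-0.05,0,0,0,0],[1,0.0,-0.05,0,0,0,0]]

```text
t: 3.12
eef_pos: [0.4379, -0.085, 0.3197]
eef_rot: [[-1.0, -0.001, 0.0], [-0.001, 1.0, 0.001], [-0.0, 0.001, -1.0]]
force: [0.2, 0.4, 0.3]
width: 1.003
```

Run:
```python
from h import *
s=r.get_state();print(s['t'],s['q'],s['eef_pos'],s['force'])
p,d,m=shot('wrist','w2.png');np.savez('pics/w2.npz',p=p,d=d,c=cloud(d,m))
```

```text
3.125 [-2.08760527e+01  7.44457744e+00  8.76426712e+01  4.11403472e-02
  8.49263393e+01 -1.10959863e+02] [ 0.43794794 -0.08500965  0.3196562 ] [0.19742619 0.3784451  0.3276286 ]
```

carry_out:
  commands:
    - [[1,0.0,-0.06,0,0,0,0],[1,0.0,-0.12,0,0,0,0],[1,0.0,-0.18,0,0,0,0],[1,0,-0.18,0,0,0,0],[1,0.0,-0.18,0,0,0,0]]

```text
t: 3.8
eef_pos: [0.4385, -0.2647, 0.3195]
eef_rot: [[-1.0, -0.002, -0.0], [-0.002, 1.0, 0.001], [0.0, 0.001, -1.0]]
force: [0.3, -0.0, -0.7]
width: 1.0
```

Run:
```python
from h import *
s=r.get_state();print(s['t'],s['q'],s['eef_pos'],s['force'])
p,d,m=shot('wrist','w3.png');np.savez('pics/w3.npz',p=p,d=d,c=cloud(d,m))
# merged orthographic map of x .3-.85, y -.48..0.42, 1mm
H=np.zeros((800,850,3),np.uint8)+60
Z=np.full((800,850),-1.)
for k in('w1','w2','w3'):
    D=np.load(f'pics/{k}.npz');c=D['c'];ok=(D['d']>0)&(c[...,2]<.13)
    # dense resample: upsample cloud 3x
    cu=cv2.resize(c.astype(np.float32),None,fx=3,fy=3,interpolation=cv2.INTER_LINEAR).reshape(-1,3);pu=cv2.resize(D['p'],None,fx=3,fy=3,interpolation=cv2.INTER_NEAREST).reshape(-1,3)
    o=cv2.resize(ok.astype(np.uint8),None,fx=3,fy=3,interpolation=cv2.INTER_NEAREST).ravel()>0
    i=np.round((0.85-cu[:,0])*1000).astype(int);j=np.round((.41-cu[:,1])*1000).astype(int)
    o&=(i>=0)&(i<800)&(j>=0)&(j<850);i,j,z,q=i[o],j[o],cu[o,2],pu[o]
    a=np.argsort(z);i,j,z,q=i[a],j[a],z[a],q[a]
    b=z>Z[i,j];H[i[b],j[b]]=q[b];Z[i[b],j[b]]=z[b]
np.savez('pics/map.npz',H=H,Z=Z)
cv2.imwrite('pics/map.png',cv2.resize(H[:560,:800,::-1],None,fx=1,fy=1))
print(Z[400:405,400:405])
```

```text
3.8 [-3.97196321e+01  1.49030733e+01  7.82582455e+01  4.05413847e-02
  8.68850073e+01 -1.29842834e+02] [ 0.43846798 -0.26465181  0.31950957] [ 0.33298596 -0.02570752 -0.68485098]
[[0.08681969 0.00710129 0.08630579 0.00718104 0.00704999]
 [0.00732507 0.00751786 0.11035316 0.02299653 0.00694315]
 [0.08636981 0.11151898 0.10997091 0.00809808 0.00760489]
 [0.01515891 0.11158175 0.11122182 0.01908027 0.00780957]
 [0.01170741 0.11169564 0.01541761 0.00810557 0.01912781]]
```

View pics/map.png

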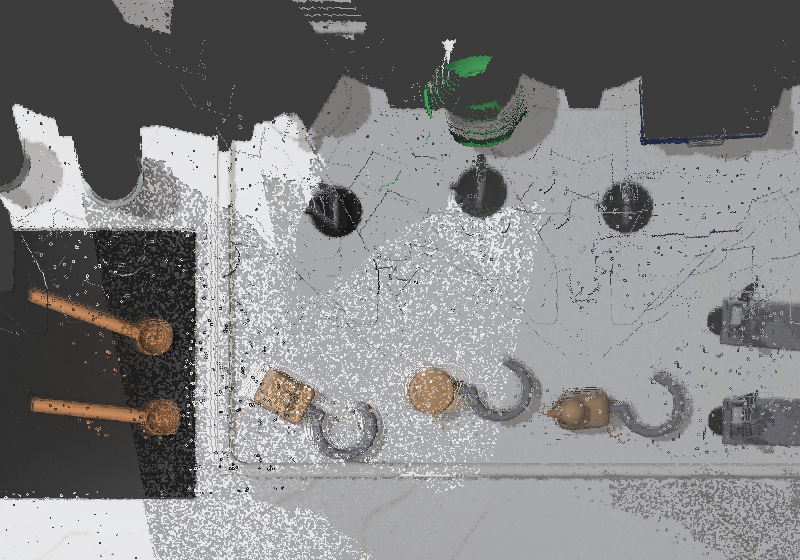

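```bash
cat > fit.py <<'E'
from h import *
from scipy.optimize import least_squares
def load(k):
    D=np.load(f'pics/{k}.npz'); return D['p'].astype(int),D['d'],D['c']
def sel(k,x,y,r,zlo,zhi):
    p,d,c=load(k); m=(d>0)&(np.hypot(c[...,0]-x,c[...,1]-y)<r)&(c[...,2]>zlo)&(c[...,2]<zhi)
    return c[m],p[m]
def circ(P,r,x0):
    f=lambda q:np.hypot(P[:,0]-q[0],P[:,1]-q[1])-r
    s=least_squares(f,x0,loss='soft_l1',f_scale=.002); return s.x,np.sqrt(np.mean(f(s.x)**2))
def orange(p): return (p[:,0]>p[:,2]+35)&(p[:,0]>70)
def toy(k,x,y):
    c,p=sel(k,x,y,.12,.018,.07)
    o=orange(p); b=c[o]
    top=b[:,2]
    hull=cv2.minAreaRect((b[:,:2]*1000).astype(np.float32))
    g=c[(~o)&(c[:,2]<.034)]
    g=g[np.hypot(g[:,0]-b[:,0].mean(),g[:,1]-b[:,1].mean())<.125]
    best=None
    for a in range(0,360,20):
        x0=b[:,:2].mean(0)+.068*np.array([np.cos(np.radians(a)),np.sin(np.radians(a))])
        gg=g[np.abs(np.hypot(g[:,0]-x0[0],g[:,1]-x0[1])-.028)<.02]
        if len(gg)<30: continue
        xc,e=circ(gg,.028,x0)
        n=np.sum(np.abs(np.hypot(g[:,0]-xc[0],g[:,1]-xc[1])-.028)<.005)
        if best is None or n>best[0]: best=(n,xc,e)
    bc=np.array(hull[0])/1000; v=best[1]-bc
    print(k,'body',bc.round(4),np.round(hull[1],1),'hull',round(hull[2],1),'zmax',top.max().round(3),'arc',best[1].round(4),'n',best[0],round(best[2],4),'dist',np.hypot(*v).round(4),'yaw',np.degrees(np.arctan2(v[1],v[0])).round(1))
def ring(k,x,y):
    c,p=sel(k,x,y,.03,.028,.055)
    m=c[:,:2].mean(0); u,s,vt=np.linalg.svd(c[:,:2]-m); a=np.degrees(np.arctan2(vt[0,1],vt[0,0]))%180
    t=(c[:,:2]-m)@vt[0]
    c2,p2=sel(k,x,y,.045,.0,.055); f=c2[p2.sum(1)<200]
    h=cv2.minEnclosingCircle((f[:,:2]*1000).astype(np.float32)) if len(f) else None
    print(k,'ring mid',(m+vt[0]*(t.max()+t.min())/2).round(4),'n',len(c),'span',(t.max()-t.min()).round(3),'plane dir',a.round(1),'z',c[:,2].max().round(3),'foot',h and (np.array(h[0]).round(1),round(h[1],1)))
def clip(k,x,y):
    c,p=sel(k,x,y,.09,.045,.09)
    h=cv2.minAreaRect((c[:,:2]*1000).astype(np.float32));print(k,'clip forks',h,len(c),c[:,2].max())
    c,p=sel(k,x,y,.09,.008,.09); g=c[p.sum(1)<330]
    h=cv2.minAreaRect((g[:,:2]*1000).astype(np.float32));print('   all',h)
def spoon(k,x,y):
    c,p=sel(k,x,y,.13,.007,.03); b=c[orange(p)][:,:2]
    m=b.mean(0); u,s,vt=np.linalg.svd(b-m); v=vt[0]*(-np.sign(vt[0,1])) # +x toward -y
    t=(b-m)@v; w=(b-m)@np.array([-v[1],v[0]])
    hd=t<np.percentile(t,55)
    A=np.polyfit(t[hd],w[hd],1); 
    v2=v+A[0]*np.array([-v[1],v[0]]); v2/=np.hypot(*v2); pt=m+A[1]*np.array([-v[1],v[0]])
    t=(b-pt)@v2
    print(k,'spoon len',(t.max()-t.min()).round(3),'handle mid',(pt+v2*(t.min()+.0575)).round(4),'bowl end-mid',(pt+v2*(t.max()-.0915)).round(4),'yaw',np.degrees(np.arctan2(v2[1],v2[0])).round(1),'w',np.percentile(w[hd],[2,98]).round(4))
E
python3 - <<'E'
from fit import *
c,p=sel('w2',.55,-.1,.05,-.05,.1);print('floor',c[:,2].mean(),c[:,2].std())
for k,x,y in(('w1',.45,.13),('w2',.45,.13),('w2',.46,-.02),('w2',.44,-.17),('w3',.44,-.17)):
    toy(k,x,y)
for k,x,y in(('w1',.64,.078),('w2',.64,.078),('w2',.659,-.07),('w3',.659,-.07),('w2',.643,-.217),('w3',.643,-.217)): ring(k,x,y)
for y in(.43,.53): clip('w3',y,-.367)
spoon('w1',.53,.31);spoon('w1',.44,.31)
E
python3 - <<'E'
import cv2
a=cv2.imread('pics/w3.png');cv2.imwrite('pics/w3z.png',a)
E
```

```text
floor 0.007026433173256062 0.000835340642712706
w1 body [0.45   0.1726] [ 52.5 149.9] hull 5.3 zmax 0.05 arc [0.4239 0.0682] n 773 0.0034 dist 0.1076 yaw -104.0
w2 body [0.4476 0.1724] [ 47.9 151. ] hull 5.8 zmax 0.05 arc [0.4254 0.0661] n 606 0.0059 dist 0.1086 yaw -101.8
w2 body [0.4511 0.0275] [ 41.5 141.1] hull 9.0 zmax 0.045 arc [0.4245 0.0648] n 570 0.0027 dist 0.0458 yaw 125.5
w2 body [ 0.4394 -0.1658] [54.6 28.6] hull 89.9 zmax 0.064 arc [ 0.4455 -0.2382] n 608 0.0035 dist 0.0727 yaw -85.2
w3 body [ 0.4394 -0.1662] [29.4 57.1] hull 2.4 zmax 0.065 arc [ 0.4609 -0.0905] n 582 0.0025 dist 0.0787 yaw 74.2fit.py:31: RuntimeWarning: Mean of empty slice.
  m=c[:,:2].mean(0); u,s,vt=np.linalg.svd(c[:,:2]-m); a=np.degrees(np.arctan2(vt[0,1],vt[0,0]))%180
  ret = um.true_divide(
Traceback (most recent call last):
  File "fit.py", line 35, in ring
    print(k,'ring mid',(m+vt[0]*(t.max()+t.min())/2).round(4),'n',len(c),'span',(t.max()-t.min()).round(3),'plane dir',a.round(1),'z',c[:,2].max().round(3),'foot',h and (np.array(h[0]).round(1),round(h[1],1)))
                                 ~~~~~^^
ValueError: zero-size array to reduction operation maximum which has no identity
```

View pics/w3z.png

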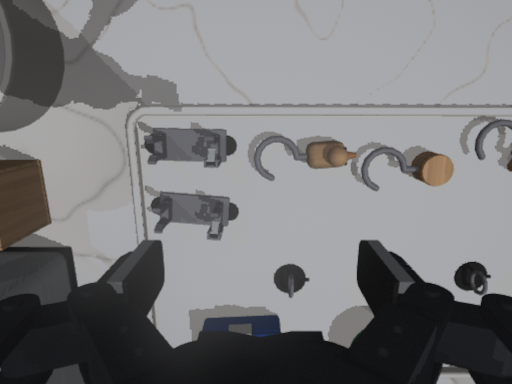

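```bash
python3 - <<'E'
s=open('fit.py').read()
s=s.replace("m=(d>0)&","m=(d>.3)&")
s=s.replace("c,p=sel(k,x,y,.12,.018,.07)\n    o=orange(p); b=c[o]","c,p=sel(k,x,y,.13,.018,.07)\n    o=orange(p); b=c[o&(np.hypot(c[:,0]-x,c[:,1]-y)<.042)]")
s=s.replace("<.125]\n","<.105]\n")
open('fit.py','w').write(s)
E
python3 - <<'E'
from fit import *
for k,x,y in(('w1',.453,.126),('w2',.453,.126),('w2',.46,-.022),('w3',.46,-.022),('w2',.44,-.173),('w3',.44,-.173)):
    toy(k,x,y)
for k,x,y in(('w2',.64,.078),('w2',.659,-.07),('w3',.659,-.07),('w2',.643,-.217),('w3',.643,-.217)):
  try: ring(k,x,y)
  except Exception as e: print(k,x,y,e)
for y in(.43,.53): clip('w3',y,-.367)
spoon('w1',.535,.315);spoon('w1',.435,.315)
E
```

```text
w1 body [0.4532 0.1267] [51.2 36.9] hull 63.0 zmax 0.05 arc [0.4242 0.0682] n 770 0.0033 dist 0.0654 yaw -116.4
w2 body [0.4533 0.1225] [42.8 36.5] hull 61.6 zmax 0.05 arc [0.4259 0.0656] n 600 0.0056 dist 0.0632 yaw -115.6
w2 body [ 0.4589 -0.0216] [41.6 41.2] hull 2.0 zmax 0.045 arc [ 0.4609 -0.0877] n 567 0.0043 dist 0.0661 yaw -88.2
w3 body [ 0.4593 -0.0224] [41.8 41.3] hull 16.9 zmax 0.046 arc [ 0.4613 -0.0892] n 598 0.0047 dist 0.0668 yaw -88.3
w2 body [ 0.4394 -0.1658] [54.6 28.6] hull 89.9 zmax 0.064 arc [ 0.4455 -0.2382] n 608 0.0035 dist 0.0727 yaw -85.2
w3 body [ 0.4394 -0.1662] [29.4 57.1] hull 2.4 zmax 0.065 arc [ 0.4457 -0.239 ] n 579 0.005 dist 0.0731 yaw -85.1
w2 ring mid [0.6548 0.0728] n 3 span 0.003 plane dir 16.7 z 0.036 foot (array([637.9,  72.1]), 23.4)
w2 ring mid [ 0.6579 -0.0704] n 90 span 0.034 plane dir 170.7 z 0.048 foot (array([669.2, -70.7]), 34.8)
w3 0.659 -0.07 zero-size array to reduction operation maximum which has no identity
w2 ring mid [ 0.6432 -0.215 ] n 100 span 0.035 plane dir 179.3 z 0.047 foot (array([ 642.4, -213.7]), 26.5)
w3 ring mid [ 0.6
[... 272 characters left out ...]
75), (142.81097412109375, 117.04358673095703), 84.87654876708984)
w3 clip forks ((495.6195983886719, -358.64215087890625), (90.49906921386719, 102.98509216308594), 85.35071563720703) 555 0.0760754430382562
   all ((502.89349365234375, -378.46807861328125), (122.85391998291016, 152.71969604492188), 8.567533493041992)
w1 spoon len 0.189 handle mid [0.5296 0.3243] bowl end-mid [0.5022 0.295 ] yaw -133.1 w [-0.0824  0.0677]
w1 spoon len 0.189 handle mid [0.5219 0.3188] bowl end-mid [0.4909 0.2935] yaw -140.8 w [-0.0837  0.0666]fit.py:31: RuntimeWarning: Mean of empty slice.
  m=c[:,:2].mean(0); u,s,vt=np.linalg.svd(c[:,:2]-m); a=np.degrees(np.arctan2(vt[0,1],vt[0,0]))%180
  ret = um.true_divide(
```

carry_out:
  commands:
    - [[1,0.02,0.05,0,0,0,-10],[1,0.04,0.1,0,0,0,-20],[1,0.06,0.15,0,0,0,-30],[1,0.08,0.2,0,0,0,-40],[1,0.1,0.25,0,0,0,-50]]

```text
t: 4.47
eef_pos: [0.5365, -0.0164, 0.3204]
eef_rot: [[-0.651, 0.759, 0.001], [0.759, 0.651, 0.0], [-0.001, 0.001, -1.0]]
force: [-0.2, -0.6, -0.3]
width: 0.995
```

carry_out:
  commands:
    - [[1,0,0.02,0,0,0,-10],[1,0,0.02,0,0,0,-20],[1,0,0.02,0,0,0,-30],[1,0,0.02,0,0,0,-40],[1,0,0.02,0,0,0,-40]]

```text
t: 5.1
eef_pos: [0.5362, 0.0016, 0.3202]
eef_rot: [[-0.018, 1.0, 0.001], [1.0, 0.018, 0.0], [0.0, 0.001, -1.0]]
force: [-0.4, 0.1, -0.9]
width: 0.998
```

```bash
python3 - <<'E'
s=open('fit.py').read()
s=s.replace("c,p=sel(k,x,y,.13,.007,.03); b=c[orange(p)][:,:2]","c,p=sel(k,x,y,.1,.007,.03); b=c[orange(p)&(np.abs(c[:,0]-x)<.045)][:,:2]")
open('fit.py','w').write(s)
E
python3 - <<'E'
from fit import *
import warnings;warnings.simplefilter('ignore')
s=r.get_state();print(s['t'],s['q'],s['eef_pos'],s['force'])
p,d,m=shot('wrist','w4.png');np.savez('pics/w4.npz',p=p,d=d,c=cloud(d,m))
for x,y in((.64,.078),(.659,-.07),(.643,-.217)):
  try: ring('w4',x,y)
  except Exception as e: print(x,y,e)
for x,y in ((.453,.126),(.46,-.022),(.44,-.173)): toy('w4',x,y)
spoon('w1',.535,.315);spoon('w1',.435,.315)
# clip local maps
for x in(.43,.53):
    c,p=sel('w3',x,-.367,.09,.05,.09);c=c[abs(c[:,0]-x)<.045]
    H,_,_=np.histogram2d(c[:,0],c[:,1],bins=[np.arange(x-.04,x+.041,.005),np.arange(-.43,-.295,.005)])
    print(x);print(H[::-1,::-1].astype(int))
E
```

```text
5.1 [-8.03160601e+00  1.75638846e+01  7.45012883e+01  1.47617323e-02
  8.78932855e+01 -9.08062282e+00] [0.53615001 0.00158879 0.32015243] [-0.38367518  0.07870609 -0.90610165]
w4 ring mid [0.6373 0.0745] n 125 span 0.034 plane dir 179.5 z 0.047 foot (array([637.8,  77.7]), 27.4)
w4 ring mid [ 0.6585 -0.0699] n 110 span 0.035 plane dir 172.5 z 0.046 foot (array([668.8, -69.3]), 35.0)
w4 ring mid [ 0.6437 -0.2153] n 109 span 0.036 plane dir 178.7 z 0.046 foot (array([ 641.2, -212.2]), 26.8)
w4 body [0.4549 0.1262] [49.3 35.4] hull 62.0 zmax 0.051 arc [0.4271 0.0664] n 607 0.0059 dist 0.0659 yaw -114.9
w4 body [ 0.4591 -0.0207] [41.4 42. ] hull 44.5 zmax 0.046 arc [ 0.4621 -0.0875] n 512 0.0036 dist 0.0669 yaw -87.4
w4 body [ 0.4437 -0.1512] [11.6 31. ] hull 44.6 zmax 0.061 arc [ 0.4622 -0.0876] n 513 0.0034 dist 0.0662 yaw 73.8
w1 spoon len 0.147 handle mid [0.5348 0.3248] bowl end-mid [0.5356 0.3269] yaw -109.5 w [-0.0062  0.0073]
w1 spoon len 0.147 handle mid [0.439  0.3204] bowl end-mid [0.4392 0.3221] yaw -96.2 w [-0.0061  0.0067]
0.43
[[ 0  0  0  0  0  0  0  0  0  0  0  0  0  0  0
[... 1916 characters left out ...]
 0  0  0  0 20 22 10  0  0
   0  0]
 [ 0  0  0  0 12 12  0  0  0  0  0  0  0  0  0  0  0  0  0  0  0  0  0  0
   0  0]
 [ 0  0  0  1  0  1  0  0  0  0  0  0  0  0  0  0  0  0  0  0  0  0  0  0
   0  0]
 [ 0  0  0  7  7  5  0  0  0  0  0  0  0  0  0  0  0  0  0  0  0  0  0  0
   0  0]
 [ 0  0  0  6 23 21  0  0  0  0  0  0  0  0  0  0  0  0  4 18  5  0  0  0
   0  0]
 [ 0  0  0  0  0  0  0  0  0  0  0  0  0  0  0  0  0  0  8 26 24  0  0  0
   0  0]
 [ 0  0  0  0  0  0  0  0  0  0  0  0  0  0  0  0  0  0  1  1  1  0  0  0
   0  0]
 [ 0  0  0  0  0  0  0  0  0  0  0  0  0  0  0  0  0  0  0  0  0  0  0  0
   0  0]
 [ 0  0  0  0  0  0  0  0  0  0  0  0  0  0  0  0  0  0  0  0  0  0  0  0
   0  0]]
```

View pics/w4.png

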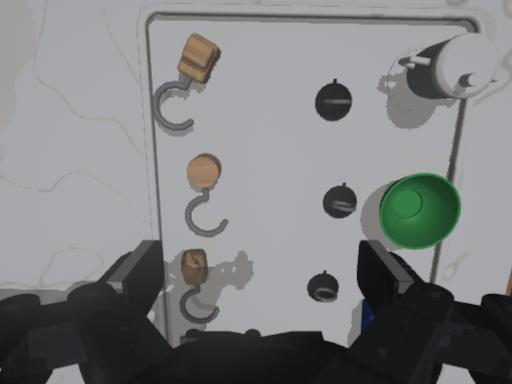

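carry_out:
  commands:
    - [[1,-0.04,-0.012,-0.04,0,0,1],[1,-0.077,-0.023,-0.08,0,0,1],[1,-0.077,-0.023,-0.14,0,0,1],[1,-0.077,-0.023,-0.2,0,0,1],[1,-0.077,-0.023,-0.25,0,0,1]]
  squeeze: 50

```text
t: 5.78
eef_pos: [0.4591, -0.0226, 0.0682]
eef_rot: [[-0.036, 0.999, 0.0], [0.999, 0.036, 0.0], [-0.0, 0.0, -1.0]]
force: [0.5, 0.4, 0.1]
width: 0.999
```

carry_out:
  commands:
    - [[1,0,0,-0.02,0,0,0],[1,0,0,-0.04,0,0,0],[0.3,0,0,-0.04,0,0,0],[-1,0,0,-0.04,0,0,0],[-1,0,0,-0.04,0,0,0]]

```text
t: 6.4
eef_pos: [0.4603, -0.0233, 0.0306]
eef_rot: [[-0.032, 0.999, 0.002], [0.999, 0.032, -0.0], [-0.001, 0.002, -1.0]]
force: [-0.0, 0.4, 0.1]
width: 0.375
```

carry_out:
  commands:
    - [[-1,0,0,0,0,0,0],[-1,0,0,0,0,0,0],[-1,0,0,0.03,0,0,0],[-1,0,0,0.07,0,0,0],[-1,0,0,0.07,0,0,0]]

```text
t: 7.02
eef_pos: [0.4618, -0.0237, 0.1025]
eef_rot: [[-0.032, 0.999, 0.007], [0.999, 0.032, -0.001], [-0.002, 0.007, -1.0]]
force: [0.7, -0.6, -0.1]
width: -0.002
```

Run:
```python
from fit import *
p,d,m=shot('wrist','w5.png');np.savez('pics/w5.npz',p=p,d=d,c=cloud(d,m))
s=r.get_state();print(s['t'],s['eef_pos'],s['width'],s['q'])
```

```text
7.075 [ 0.46063282 -0.02348716  0.10094742] 0.0018520520706327079 [-1.24558041e+01  2.10597759e+01  1.06685833e+02  4.00712532e-03
  5.20324779e+01 -1.42675068e+01]
```

View pics/w5.png

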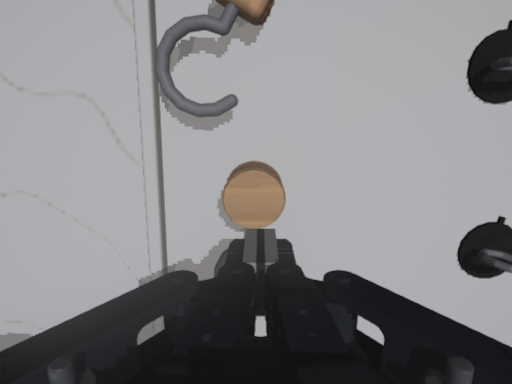

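Run:
```python
from fit import *
p,d,c=load('w5');pp=p.reshape(-1,3);cc=c.reshape(-1,3);dd=d.ravel()
o=orange(pp)&(cc[:,2]>.03)&(cc[:,1]<.06)&(dd>0);b=cc[o];print(b.min(0),b.max(0),np.median(b,0),len(b))
g=cc[(~orange(pp))&(dd>.1)&(cc[:,2]>.018)&(cc[:,2]<.034)&(cc[:,0]>.4)&(cc[:,0]<.55)&(cc[:,1]<.02)]
print(len(g),g.min(0),g.max(0))
S=load('w5')
for n in('scene','side'):
    p,d,m=shot(n,n+'1.png');np.savez(f'pics/{n}1.npz',p=p,d=d,c=cloud(d,m))
    for o in r.trace(n,'toy_drum')[:2]:
        q=cloud(d,m)[o['region']&(d>0)];q=q[(q[:,2]>.025)&(q[:,2]<.06)];print(n,o['conf'],np.median(q,0),np.percentile(q,5,0),np.percentile(q,95,0))
a=cv2.imread('pics/scene1.png')[150:280,130:330];b=cv2.imread('pics/side1.png')[120:250,200:400]
cv2.imwrite('pics/z1.png',cv2.resize(np.hstack([a,b]),None,fx=2,fy=2,interpolation=cv2.INTER_CUBIC))
```

```text
[ 0.43727011 -0.04215338  0.03043635] [0.48039735 0.00062735 0.04519463] [ 0.45898726 -0.01997844  0.04281218] 2946
291 [ 0.43001423 -0.0882653   0.01813038] [4.79063628e-01 2.58017561e-04 3.29671829e-02]
scene 0.93 [ 0.45953836 -0.04239476  0.03197514] [ 0.43379149 -0.11867978  0.02598887] [ 0.47994864 -0.01253363  0.04292018]
side 0.55 [ 0.44915621 -0.01686824  0.03603714] [ 0.43261361 -0.11028321  0.02706599] [0.46893971 0.00094716 0.0430752 ]
  return _methods._mean(a, axis=axis, dtype=dtype,
  ret = um.true_divide(
Traceback (most recent call last):
IndexError: index -1 is out of bounds for axis 0 with size 0
```

carry_out:
  commands:
    - [[1,0,0.002,0,0,0,0],[1,0,0.002,0,0,0,0],[1,0,0.002,0,0,0,0],[1,0,0.002,0,0,0,0],[1,0,0.002,0,0,0,0]]
  squeeze: 80

```text
t: 7.9
eef_pos: [0.4597, -0.0213, 0.0996]
eef_rot: [[-0.031, 1.0, 0.0], [1.0, 0.031, -0.0], [-0.0, 0.0, -1.0]]
force: [0.6, -0.2, -0.8]
width: 0.996
```

carry_out:
  commands:
    - [[1,0,0,-0.03,0,0,0],[1,0,0,-0.055,0,0,0],[1,0,0,-0.072,0,0,0],[1,0,0,-0.072,0,0,0],[-1,0,0,-0.072,0,0,0]]

```text
t: 8.52
eef_pos: [0.4601, -0.0214, 0.0282]
eef_rot: [[-0.031, 1.0, 0.001], [1.0, 0.031, -0.0], [-0.0, 0.001, -1.0]]
force: [-0.2, 0.1, -0.3]
width: 0.817
```

carry_out:
  commands:
    - [[-1,0,0,0,0,0,0],[-1,0,0,0,0,0,0]]

```text
t: 8.78
eef_pos: [0.4594, -0.0214, 0.0295]
eef_rot: [[-0.032, 0.999, 0.0], [0.999, 0.032, -0.0], [-0.0, 0.0, -1.0]]
force: [9.0, 4.2, 28.3]
width: 0.381
```

carry_out:
  commands:
    - [[-1,0,0,0,0,0,0],[-1,0,0,0,0,0,0]]

```text
t: 9.02
eef_pos: [0.4604, -0.0215, 0.0303]
eef_rot: [[-0.032, 0.999, 0.003], [0.999, 0.032, -0.001], [-0.001, 0.003, -1.0]]
force: [-8.0, 1.8, 23.8]
width: -0.001
```

carry_out:
  commands:
    - [[-1,0,0,0.003,0,0,0],[-1,0,0,0.003,0,0,0]]

```text
t: 9.28
eef_pos: [0.46, -0.0214, 0.0311]
eef_rot: [[-0.031, 1.0, 0.001], [1.0, 0.031, -0.0], [-0.0, 0.001, -1.0]]
force: [-0.3, 0.5, 0.8]
width: -0.0
```

Run:
```python
from fit import *
p,d,m=shot('wrist','w6.png');np.savez('pics/w6.npz',p=p,d=d,c=cloud(d,m))
s=r.get_state();print(s['t'],s['eef_pos'],s['width'],s['force'])
q=np.array(m['rotation']).T@(s['eef_pos']-m['xyz']);print('tcp px',q[0]/q[2]*m['fx']+m['cx'],q[1]/q[2]*m['fy']+m['cy'],q)
S,_,_=shot('scene','scene2.png');T,_,_=shot('side','side2.png')
a=S[150:280,130:330,::-1];b=T[120:250,220:420,::-1]
z=cv2.resize(np.hstack([a,b]),None,fx=2,fy=2,interpolation=cv2.INTER_CUBIC)
w=cv2.resize(p[:,:,::-1],(400,300));z=np.vstack([z,np.hstack([w,w*0])])
cv2.imwrite('pics/z1.png',z)
```

```text
9.325 [ 0.45983038 -0.02132831  0.03083638] -0.0037849075468442276 [ 0.03942314 -0.27896525 -1.23144714]
tcp px 257.0597431556194 236.77074103076222 [-0.00160782  0.02313828  0.16704635]
```

View pics/z1.png

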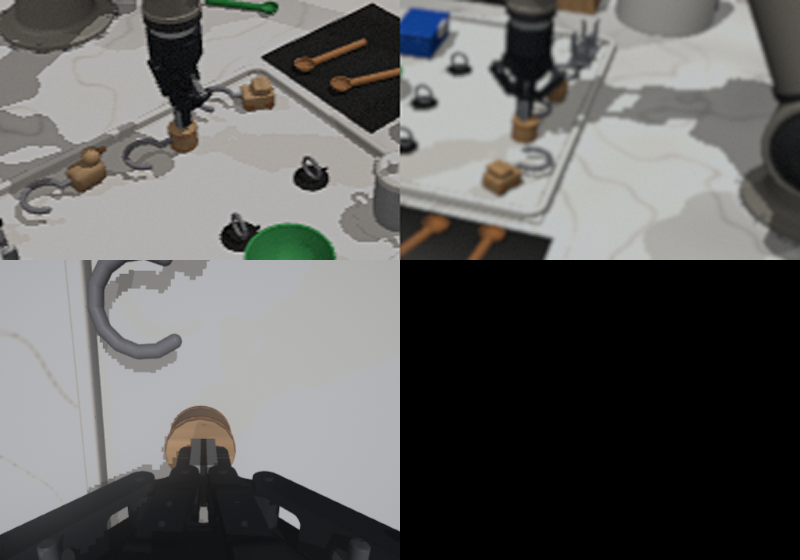

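Run:
```python
from fit import *
p,d,c=load('w6')
for v in range(190,300,8): print(v,[ (round(float(d[v,u]),3),c[v,u].round(3).tolist()) for u in(236,258,282)])
```

```text
190 [(0.185, [0.447, -0.003, 0.007]), (0.175, [0.46, 0.0, 0.017]), (0.186, [0.474, -0.002, 0.006])]
198 [(0.171, [0.448, -0.003, 0.022]), (0.161, [0.46, -0.0, 0.031]), (0.179, [0.473, -0.005, 0.014])]
206 [(0.154, [0.449, -0.002, 0.039]), (0.151, [0.46, -0.001, 0.042]), (0.162, [0.472, -0.004, 0.031])]
214 [(0.151, [0.45, -0.005, 0.043]), (0.152, [0.46, -0.005, 0.042]), (0.15, [0.471, -0.004, 0.044])]
222 [(0.152, [0.45, -0.009, 0.043]), (0.153, [0.46, -0.009, 0.042]), (0.152, [0.471, -0.008, 0.043])]
230 [(0.154, [0.45, -0.013, 0.042]), (0.146, [0.46, -0.01, 0.049]), (0.154, [0.472, -0.013, 0.042])]
238 [(0.155, [0.45, -0.017, 0.042]), (0.138, [0.46, -0.011, 0.058]), (0.154, [0.472, -0.017, 0.043])]
246 [(0.138, [0.451, -0.014, 0.058]), (0.13, [0.46, -0.01, 0.067]), (0.138, [0.471, -0.014, 0.058])]
254 [(0.131, [0.451, -0.014, 0.066]), (0.122, [0.46, -0.01, 0.074]), (0.132, [0.47, -0.014, 0.065])]
262 [(0.114, [0.452, -0.01, 0.082]), (0.116, [0.46, -0.01, 0.081]), (0.115, [0.469, -0.009, 0.082])]
270 [(0.106, [0.453, -0.008, 0.091]), (0.117, [0.46, -0.013, 0.081]), (0.106, [0.468, -0.008, 0.09])]
278 [(0.102, [0.453, -0.009, 0.094]), (0.117, [0.46, -0.016, 0.081]), (0.103, [0.468, -0.009, 0.094])]
286 [(0.098, [0.454, -0.009, 0.099]), (0.119, [0.461, -0.02, 0.08]), (0.099, [0.468, -0.009, 0.098])]
294 [(0.086, [0.454, -0.005, 0.11]), (0.119, [0.461, -0.023, 0.081]), (0.086, [0.467, -0.004, 0.11])]
```

Run:
```python
from fit import *
p,d,c=load('w5')
for v in range(214,300,6): print(v,[ (round(float(d[v,u]),3),c[v,u].round(3).tolist()) for u in(240,252,262,272,282)])
```

```text
214 [(0.226, [0.45, -0.032, 0.044]), (0.227, [0.458, -0.032, 0.042]), (0.226, [0.465, -0.031, 0.043]), (0.227, [0.472, -0.031, 0.043]), (0.263, [0.482, -0.043, 0.008])]
220 [(0.227, [0.45, -0.036, 0.043]), (0.227, [0.458, -0.036, 0.043]), (0.227, [0.465, -0.036, 0.043]), (0.228, [0.472, -0.036, 0.043]), (0.266, [0.483, -0.049, 0.007])]
226 [(0.267, [0.448, -0.055, 0.007]), (0.229, [0.458, -0.041, 0.042]), (0.229, [0.465, -0.041, 0.042]), (0.268, [0.475, -0.054, 0.006]), (0.267, [0.483, -0.054, 0.007])]
232 [(0.269, [0.448, -0.06, 0.006]), (0.145, [0.459, -0.013, 0.122]), (0.144, [0.464, -0.013, 0.123]), (0.143, [0.468, -0.012, 0.124]), (0.268, [0.483, -0.059, 0.007])]
238 [(0.268, [0.448, -0.065, 0.008]), (0.138, [0.459, -0.013, 0.13]), (0.137, [0.463, -0.012, 0.131]), (0.137, [0.468, -0.012, 0.13]), (0.27, [0.483, -0.064, 0.007])]
244 [(0.142, [0.454, -0.017, 0.126]), (0.13, [0.459, -0.012, 0.137]), (0.131, [0.463, -0.012, 0.136]), (0.131, [0.467, -0.012, 0.137]), (0.14, [0.472, -0.016, 0.128])]
250 [(0.135, [0.454, -0.017, 0.133]), (0.126, [0.459, -0.013, 0.142]), (0.125, [0.463, -
[... 720 characters left out ...]
.106, [0.47, -0.011, 0.162])]
280 [(0.102, [0.456, -0.012, 0.166]), (0.102, [0.46, -0.012, 0.166]), (0.118, [0.463, -0.02, 0.152]), (0.102, [0.466, -0.011, 0.166]), (0.103, [0.469, -0.012, 0.166])]
286 [(0.1, [0.456, -0.012, 0.169]), (0.102, [0.46, -0.013, 0.167]), (0.118, [0.464, -0.022, 0.153]), (0.099, [0.466, -0.012, 0.169]), (0.099, [0.469, -0.011, 0.17])]
292 [(0.095, [0.456, -0.011, 0.173]), (0.102, [0.46, -0.015, 0.168]), (0.118, [0.464, -0.024, 0.153]), (0.096, [0.466, -0.011, 0.173]), (0.095, [0.469, -0.011, 0.174])]
298 [(0.084, [0.457, -0.007, 0.184]), (0.106, [0.46, -0.019, 0.164]), (0.12, [0.464, -0.027, 0.152]), (0.094, [0.466, -0.012, 0.175]), (0.084, [0.468, -0.006, 0.183])]
```

carry_out:
  commands:
    - [[-1,0,0,0.03,0,0,0],[1,0,0,0.05,0,0,0],[1,0,0,0.05,0,0,0],[1,0,0,0.05,0,0,0],[1,0,0,0.05,0,0,0]]
  squeeze: 50

```text
t: 10.05
eef_pos: [0.459, -0.0212, 0.0797]
eef_rot: [[-0.031, 1.0, -0.002], [1.0, 0.031, 0.0], [0.0, -0.002, -1.0]]
force: [0.5, 0.2, -0.4]
width: 0.847
```

carry_out:
  commands:
    - [[1,0,0,0,0,0,0],[1,0,0,-0.03,0,0,0],[1,0,0,-0.055,0,0,0],[1,0,0,-0.07,0,0,0],[1,0,0,-0.085,0,0,0]]

```text
t: 10.68
eef_pos: [0.4594, -0.0213, -0.0053]
eef_rot: [[-0.031, 1.0, -0.001], [1.0, 0.031, 0.0], [0.0, -0.001, -1.0]]
force: [0.3, -1.1, -0.8]
width: 1.002
```

carry_out:
  commands:
    - [[-1,0,0,0,0,0,0],[-1,0,0,0,0,0,0],[-1,0,0,0,0,0,0],[-1,0,0,0,0,0,0]]

```text
t: 11.18
eef_pos: [0.4601, -0.0214, -0.0036]
eef_rot: [[-0.031, 1.0, 0.001], [1.0, 0.031, -0.0], [-0.0, 0.001, -1.0]]
force: [-1.3, 0.3, 4.5]
width: 0.506
```

carry_out:
  commands:
    - [[-1,0,0,0.03,0,0,0],[-1,0,0,0.06,0,0,0],[-1,0.05,0.005,0.06,0,0,-5],[-1,0.1,0.01,0.06,0,0,-10],[-1,0.14,0.015,0.06,0,0,-15]]

```text
t: 11.8
eef_pos: [0.6015, -0.0061, 0.056]
eef_rot: [[0.231, 0.973, 0.001], [0.973, -0.231, -0.0], [0.0, 0.001, -1.0]]
force: [1.0, -0.1, -0.5]
width: 0.507
```

carry_out:
  commands:
    - [[-1,0.03,0.002,0,0,0,-3],[-1,0.052,0.004,0,0,0,-4.5],[-1,0.052,0.004,0,0,0,-4.5],[-1,0.052,0.004,0,0,0,-4.5]]

```text
t: 12.3
eef_pos: [0.6505, -0.0023, 0.0553]
eef_rot: [[0.304, 0.953, -0.002], [0.953, -0.304, 0.0], [-0.0, -0.001, -1.0]]
force: [0.6, -0.3, -1.1]
width: 0.502
```

```bash
cat >> fit.py <<'E'
def held(n,f,ring_xy,zf):
    """hook of a held toy whose body rests zf above tray floor, seen by fixed camera n"""
    s=r.get_state(); p,d,m=shot(n,f+'.png'); c=cloud(d,m); np.savez(f'pics/{f}.npz',p=p,d=d,c=c)
    x,y,_=s['eef_pos']; g=(d>0)&(np.abs(c[...,2]-.006-zf-.021)<.009)&(np.hypot(c[...,0]-x,c[...,1]-y)<.11)&(np.hypot(c[...,0]-x,c[...,1]-y)>.035)
    pp=p.astype(int); g&=~((pp[...,0]>pp[...,2]+35))
    P=c[g]; yaw=np.arctan2(s['eef_rot'][1,0],s['eef_rot'][0,0])+np.pi
    xc,e=circ(P,.028,np.array([x,y])+.068*np.array([np.cos(yaw),np.sin(yaw)]))
    v=xc-np.array([x,y]); print(f,'t',round(s['t'],2),'tcp',s['eef_pos'].round(4),'w',round(s['width'],3),'tool yaw-180',np.degrees(yaw).round(1)%360-360,'arc',xc.round(4),'rms',round(e,4),'n',len(P),'dist',np.hypot(*v).round(4),'toyyaw',np.degrees(np.arctan2(v[1],v[0])).round(1),'z',np.median(P[:,2]).round(3))
    return xc
E
python3 - <<'E'
from fit import *
held('scene','s3',None,.06); held('side','d3',None,.06)
a=cv2.imread('pics/s3.png')[170:300,170:370];b=cv2.imread('pics/d3.png')[110:240,150:350]
cv2.imwrite('pics/z2.png',cv2.resize(np.hstack([a,b]),None,fx=2,fy=2,interpolation=cv2.INTER_CUBIC))
E
```

```text
s3 t 12.3 tcp [ 0.6505 -0.0023  0.0553] w 0.502 tool yaw-180 -107.69999999999999 arc [ 0.6302 -0.0703] rms 0.0084 n 167 dist 0.071 toyyaw -106.6 z 0.087
d3 t 12.35 tcp [ 0.6505 -0.0023  0.0554] w 0.507 tool yaw-180 -107.69999999999999 arc [ 0.6283 -0.0619] rms 0.0195 n 55 dist 0.0636 toyyaw -110.4 z 0.087
```

View pics/z2.png

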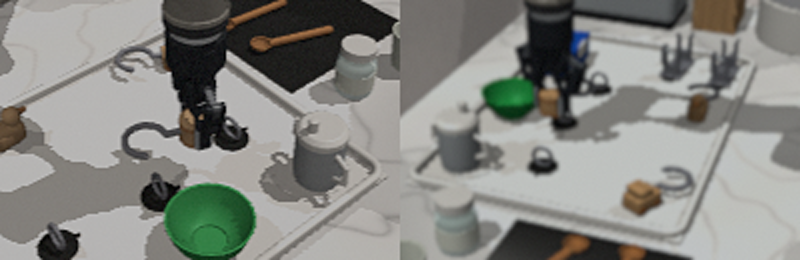

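carry_out:
  commands:
    - [[-1,0,0,-0.02,0,0,0],[-1,0,0,-0.04,0,0,0],[-1,0,0,-0.058,0,0,0],[-1,0,0,-0.058,0,0,0]]

```text
t: 12.9
eef_pos: [0.6509, -0.0023, -0.0033]
eef_rot: [[0.304, 0.953, -0.002], [0.953, -0.304, 0.0], [-0.0, -0.002, -1.0]]
force: [-0.0, 0.9, -1.8]
width: 0.502
```

carry_out:
  commands:
    - [[-1,-0.0115,0.0025,0,0,0,10],[-1,-0.0232,0.003,0,0,0,20],[-1,-0.0349,0.0015,0,0,0,30]]

```text
t: 13.28
eef_pos: [0.6164, -0.0007, -0.0019]
eef_rot: [[-0.219, 0.976, 0.001], [0.976, 0.219, -0.0], [-0.0, 0.001, -1.0]]
force: [-1.1, 0.9, -0.8]
width: 0.503
```

carry_out:
  commands:
    - [[-1,-0.0112,-0.0035,0,0,0,10],[-1,-0.0217,-0.009,0,0,0,20],[-1,-0.031,-0.0161,0,0,0,30],[-1,-0.039,-0.0248,0,0,0,40],[-1,-0.0453,-0.0347,0,0,0,50]]

```text
t: 13.9
eef_pos: [0.5712, -0.0357, -0.0018]
eef_rot: [[-0.888, 0.46, 0.001], [0.46, 0.888, -0.0], [-0.001, 0.0, -1.0]]
force: [-0.5, -0.5, -0.4]
width: 0.501
```

carry_out:
  commands:
    - [[-1,-0.0045,-0.0109,0,0,0,10],[-1,-0.007,-0.0224,0,0,0,20],[-1,-0.007,-0.0224,-0.001,0,0,20],[-1,-0.007,-0.0224,-0.002,0,0,20]]

```text
t: 14.4
eef_pos: [0.5646, -0.0576, -0.0042]
eef_rot: [[-0.991, 0.137, 0.0], [0.137, 0.991, 0.0], [-0.0, 0.0, -1.0]]
force: [0.9, -0.2, 0.1]
width: 0.505
```

Run:
```python
from fit import *
held('scene','s4',None,.0)
a=cv2.imread('pics/s4.png')[190:300,180:330]
cv2.imwrite('pics/z3.png',cv2.resize(a,None,fx=4,fy=4,interpolation=cv2.INTER_CUBIC))
```

```text
s4 t 14.4 tcp [ 0.5646 -0.0576 -0.0042] w 0.505 tool yaw-180 -7.899999999999977 arc [ 0.6319 -0.0711] rms 0.0129 n 168 dist 0.0686 toyyaw -11.3 z 0.029
```

View pics/z3.png

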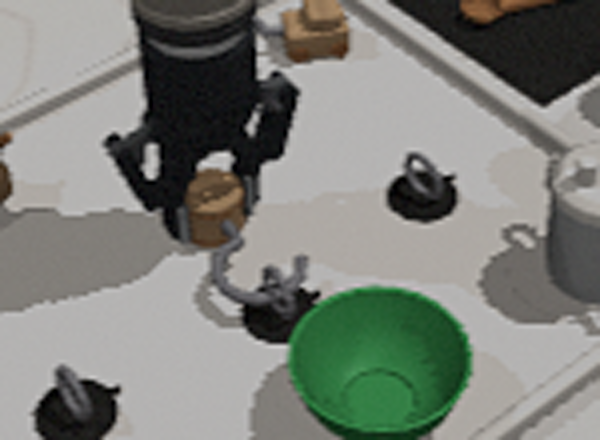

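carry_out:
  commands:
    - [[0.8,0,0,0,0,0,0],[0.8,0,0,0,0,0,0],[0.8,0,0,0.02,0,0,0],[0.8,0,0,0.06,0,0,0],[1,0,0,0.12,0,0,0]]

```text
t: 15.08
eef_pos: [0.5633, -0.0575, 0.1155]
eef_rot: [[-0.991, 0.134, -0.004], [0.134, 0.991, 0.001], [0.004, 0.0, -1.0]]
force: [0.6, -1.1, 0.3]
width: 1.002
```

carry_out:
  commands:
    - [[1,-0.01,0.02,0.03,0,0,-10],[1,-0.02,0.04,0.06,0,0,-20],[1,-0.04,0.06,0.08,0,0,-30],[1,-0.06,0.09,0.1,0,0,-40],[1,-0.07,0.11,0.1,0,0,-50]]

```text
t: 15.7
eef_pos: [0.4943, 0.0533, 0.2175]
eef_rot: [[-0.53, 0.848, 0.004], [0.848, 0.53, 0.0], [-0.002, 0.003, -1.0]]
force: [0.4, -0.3, 0.3]
width: 1.004
```

carry_out:
  commands:
    - [[1,-0.01,0.015,0,0,0,-10],[1,-0.02,0.03,0,0,0,-20],[1,-0.03,0.045,0,0,0,-30],[1,-0.041,0.06,0,0,0,-40],[1,-0.041,0.074,0,0,0,-50]]

```text
t: 16.32
eef_pos: [0.4527, 0.1267, 0.2159]
eef_rot: [[0.31, 0.951, 0.0], [0.951, -0.31, 0.0], [0.0, 0.0, -1.0]]
force: [-0.6, -0.2, 0.4]
width: 0.998
```

carry_out:
  commands:
    - [[1,0,0,0,0,0,-8.6],[1,0,0,0,0,0,-8.6],[1,0,0,0,0,0,-8.6]]

```text
t: 16.7
eef_pos: [0.4534, 0.1261, 0.2157]
eef_rot: [[0.441, 0.898, 0.0], [0.898, -0.441, -0.0], [0.0, 0.0, -1.0]]
force: [0.0, -0.7, -0.5]
width: 1.004
```

```bash
cat >> fit.py <<'E'
def wr(k):
    s=r.get_state(); p,d,m=shot('wrist',k+'.png');np.savez(f'pics/{k}.npz',p=p,d=d,c=cloud(d,m))
    print(round(s['t'],2),s['eef_pos'].round(4),'toolyaw',np.degrees(np.arctan2(s['eef_rot'][1,0],s['eef_rot'][0,0])).round(1),'w',round(s['width'],3),'q',s['q'].round(0))
def drumchk():
    p,d,m=shot('scene','x.png');c=cloud(d,m);pp=p.astype(int)
    return p
E
python3 - <<'E'
from fit import *
wr('w7')
toy('w7',.453,.126)
try: ring('w7',.637,.0755)
except Exception as e: print(e)
spoon('w7',.535,.315);spoon('w7',.435,.315)
E
```

```text
16.7 [0.4534 0.1261 0.2157] toolyaw 63.8 w 1.004 q [ 6. 14. 96. -0. 70. 32.]
w7 body [0.4541 0.1269] [48.8 37.5] hull 61.4 zmax 0.05 arc [0.4261 0.0672] n 805 0.0049 dist 0.0659 yaw -115.1
w7 ring mid [0.6374 0.0755] n 240 span 0.035 plane dir 1.5 z 0.047 foot (array([637.8,  78.2]), 27.3)
w7 spoon len 0.044 handle mid [0.5039 0.2256] bowl end-mid [0.5345 0.3263] yaw -106.9 w [-0.0148  0.0154]
w7 spoon len 0.091 handle mid [0.4344 0.2635] bowl end-mid [0.4403 0.3212] yaw -95.8 w [-0.0065  0.0063]
```

carry_out:
  commands:
    - [[1,0,0,-0.06,0,0,0],[1,0,0,-0.12,0,0,0],[1,0,0,-0.17,0,0,0],[1,0,0,-0.2,0,0,0],[1,0,0,-0.222,0,0,0]]

```text
t: 17.38
eef_pos: [0.453, 0.1258, -0.0079]
eef_rot: [[0.442, 0.897, -0.002], [0.897, -0.442, -0.0], [-0.001, -0.001, -1.0]]
force: [-0.1, -0.4, -0.2]
width: 0.999
```

carry_out:
  commands:
    - [[1,0,0,0,0,0,0],[-1,0,0,0,0,0,0],[-1,0,0,0,0,0,0],[-1,0,0,0,0,0,0],[-1,0,0,0,0,0,0]]

```text
t: 18.0
eef_pos: [0.4542, 0.1262, -0.0052]
eef_rot: [[0.443, 0.897, 0.002], [0.897, -0.443, 0.0], [0.001, 0.002, -1.0]]
force: [-1.7, -0.4, 5.6]
width: 0.437
```

carry_out:
  commands:
    - [[-1,0,0,0,0,0,0],[-1,0,0,0.03,0,0,0],[-1,0,0,0.06,0,0,0],[-1,0.05,0.005,0.06,0,0,5],[-1,0.1,0.01,0.06,0,0,10]]

```text
t: 18.62
eef_pos: [0.555, 0.1364, 0.0551]
eef_rot: [[0.278, 0.961, 0.002], [0.961, -0.278, 0.0], [0.001, 0.002, -1.0]]
force: [0.2, 0.9, -1.0]
width: 0.434
```

carry_out:
  commands:
    - [[-1,0.04,0.003,0,0,0,4],[-1,0.067,0.006,0,0,0,6.2],[-1,0.067,0.006,0,0,0,6.2],[-1,0.067,0.006,0,0,0,6.2]]

```text
t: 19.12
eef_pos: [0.6193, 0.1421, 0.0534]
eef_rot: [[0.176, 0.984, -0.001], [0.984, -0.176, -0.0], [-0.0, -0.001, -1.0]]
force: [-0.4, 0.3, 0.1]
width: 0.434
```

Run:
```python
from fit import *
held('scene','s5',None,.06); held('side','d5',None,.06)
```

```text
s5 t 19.12 tcp [0.6193 0.1421 0.0534] w 0.434 tool yaw-180 -100.10000000000002 arc [0.6063 0.0711] rms 0.0028 n 134 dist 0.0721 toyyaw -100.3 z 0.087
d5 t 19.18 tcp [0.6192 0.1421 0.0536] w 0.438 tool yaw-180 -100.10000000000002 arc [0.6044 0.0789] rms 0.0085 n 39 dist 0.0649 toyyaw -103.2 z 0.086
```

carry_out:
  commands:
    - [[-1,0.002,0,-0.02,0,0,0],[-1,0.002,0,-0.04,0,0,0],[-1,0.002,0,-0.057,0,0,0],[-1,0.002,0,-0.057,0,0,0]]

```text
t: 19.73
eef_pos: [0.6217, 0.142, -0.005]
eef_rot: [[0.175, 0.984, -0.002], [0.984, -0.175, -0.0], [-0.001, -0.002, -1.0]]
force: [0.1, -0.5, 0.2]
width: 0.44
```

carry_out:
  commands:
    - [[-1,-0.0118,0.001,0,0,0,10],[-1,-0.0236,0.0,0,0,0,20],[-1,-0.0351,-0.0031,0,0,0,30]]

```text
t: 20.1
eef_pos: [0.5867, 0.1391, -0.0038]
eef_rot: [[-0.346, 0.938, -0.0], [0.938, 0.346, 0.0], [0.0, -0.0, -1.0]]
force: [-0.3, -0.5, -1.1]
width: 0.436
```

carry_out:
  commands:
    - [[-1,-0.0107,-0.005,0,0,0,10],[-1,-0.0204,-0.0118,0,0,0,20],[-1,-0.0288,-0.0202,0,0,0,30],[-1,-0.0356,-0.0299,0,0,0,40],[-1,-0.0406,-0.0406,0,0,0,50]]

```text
t: 20.72
eef_pos: [0.5463, 0.0982, -0.0037]
eef_rot: [[-0.941, 0.338, -0.0], [0.338, 0.941, 0.0], [0.0, -0.0, -1.0]]
force: [-0.1, 0.3, -1.0]
width: 0.435
```

carry_out:
  commands:
    - [[-1,-0.0031,-0.0115,0,0,0,10],[-1,-0.0041,-0.0233,0,0,0,20],[-1,-0.0041,-0.0233,-0.001,0,0,20],[-1,-0.0041,-0.0233,-0.001,0,0,20]]

```text
t: 21.22
eef_pos: [0.5426, 0.0754, -0.0046]
eef_rot: [[-1.0, 0.005, -0.0], [0.005, 1.0, 0.0], [0.0, 0.0, -1.0]]
force: [-0.6, 0.7, -0.9]
width: 0.438
```

Run:
```python
from fit import *
held('scene','s6',None,.0)
a=cv2.imread('pics/s6.png')[170:280,180:330]
cv2.imwrite('pics/z4.png',cv2.resize(a,None,fx=4,fy=4,interpolation=cv2.INTER_CUBIC))
```

```text
s6 t 21.23 tcp [ 0.5426  0.0754 -0.0046] w 0.438 tool yaw-180 -0.30000000000001137 arc [0.6103 0.0721] rms 0.038 n 162 dist 0.0678 toyyaw -2.8 z 0.03
```

View pics/z4.png

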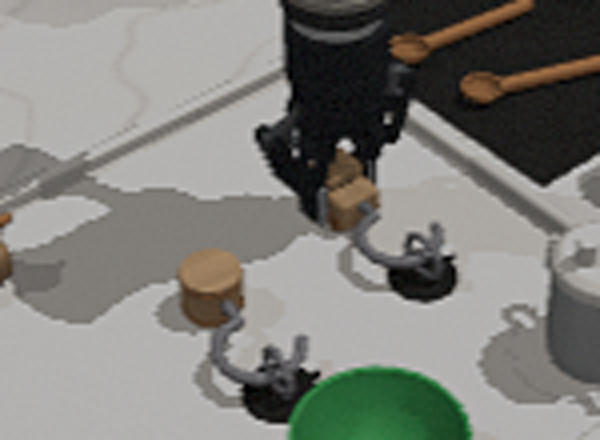

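carry_out:
  commands:
    - [[0.75,0,0,0,0,0,0],[0.75,0,0,0,0,0,0],[0.75,0,0,0.02,0,0,0],[0.75,0,0,0.06,0,0,0],[1,0,0,0.12,0,0,0]]

```text
t: 21.9
eef_pos: [0.5415, 0.0752, 0.1156]
eef_rot: [[-1.0, 0.002, -0.004], [0.002, 1.0, 0.0], [0.004, 0.0, -1.0]]
force: [1.3, -0.4, -0.3]
width: 0.997
```

carry_out:
  commands:
    - [[1,-0.01,-0.03,0.03,0,0,-10],[1,-0.02,-0.06,0.06,0,0,-20],[1,-0.04,-0.09,0.08,0,0,-30],[1,-0.06,-0.12,0.1,0,0,-40],[1,-0.07,-0.15,0.1,0,0,-50]]

```text
t: 22.52
eef_pos: [0.4726, -0.0758, 0.2175]
eef_rot: [[-0.637, 0.771, 0.004], [0.771, 0.637, -0.001], [-0.003, 0.002, -1.0]]
force: [-0.2, -0.6, 0.2]
width: 1.002
```

carry_out:
  commands:
    - [[1,-0.01,-0.03,0,0,0,-10],[1,-0.02,-0.06,0,0,0,-20],[1,-0.033,-0.096,0,0,0,-30],[1,-0.033,-0.096,0,0,0,-35],[1,-0.033,-0.096,0,0,0,-35]]

```text
t: 23.15
eef_pos: [0.4395, -0.1711, 0.2157]
eef_rot: [[-0.085, 0.996, 0.0], [0.996, 0.085, 0.0], [-0.0, 0.0, -1.0]]
force: [0.1, 0.2, -0.0]
width: 1.0
```

Run:
```python
from fit import *
wr('w8')
toy('w8',.44,-.173)
c,p=sel('w8',.44,-.17,.045,.025,.038); c=c[orange(p)]; print(np.percentile(c,[1,50,99],axis=0).round(3))
try: ring('w8',.643,-.215)
except Exception as e: print(e)
```

```text
23.15 [ 0.4395 -0.1711  0.2157] toolyaw 94.9 w 1.0 q [-31.  14.  96.   0.  70. -35.]
w8 body [ 0.44   -0.1653] [28.9 55. ] hull 0.4 zmax 0.064 arc [ 0.4461 -0.2386] n 837 0.0039 dist 0.0736 yaw -85.2
[[ 0.426 -0.191  0.036]
 [ 0.429 -0.18   0.038]
 [ 0.454 -0.151  0.038]]
w8 ring mid [ 0.6422 -0.2159] n 200 span 0.034 plane dir 179.3 z 0.048 foot (array([ 642.5, -213.3]), 27.5)
```

carry_out:
  commands:
    - [[1,0,0,-0.06,0,0,0],[1,0,0,-0.12,0,0,0],[1,0,0,-0.17,0,0,0],[1,0,0,-0.2,0,0,0],[1,0,0,-0.222,0,0,0]]

```text
t: 23.82
eef_pos: [0.4394, -0.17, -0.0078]
eef_rot: [[-0.088, 0.996, -0.001], [0.996, 0.088, 0.001], [0.001, -0.001, -1.0]]
force: [-0.1, 0.2, 0.5]
width: 0.999
```

carry_out:
  commands:
    - [[1,0,0,0,0,0,0],[-1,0,0,0,0,0,0],[-1,0,0,0,0,0,0],[-1,0,0,0,0,0,0],[-1,0,0,0,0,0,0]]

```text
t: 24.45
eef_pos: [0.4402, -0.1712, -0.0054]
eef_rot: [[-0.086, 0.996, 0.002], [0.996, 0.086, -0.001], [-0.001, 0.002, -1.0]]
force: [-0.6, 0.3, 6.4]
width: 0.418
```

carry_out:
  commands:
    - [[-1,0,0,0,0,0,0],[-1,0,0,0.03,0,0,0],[-1,0,0,0.06,0,0,0],[-1,0.05,0.005,0.06,0,0,-5],[-1,0.1,0.01,0.06,0,0,-10]]

```text
t: 25.08
eef_pos: [0.5411, -0.1611, 0.0549]
eef_rot: [[0.093, 0.996, 0.002], [0.996, -0.093, -0.001], [-0.001, 0.002, -1.0]]
force: [0.1, -0.5, -0.5]
width: 0.418
```

carry_out:
  commands:
    - [[-1,0.05,0.006,0,0,0,-4],[-1,0.087,0.013,0,0,0,-5],[-1,0.087,0.013,0,0,0,-5],[-1,0.087,0.013,0,0,0,-5]]

```text
t: 25.58
eef_pos: [0.6255, -0.1478, 0.0533]
eef_rot: [[0.175, 0.985, -0.002], [0.985, -0.175, 0.0], [0.0, -0.002, -1.0]]
force: [0.1, 0.5, -1.4]
width: 0.414
```

Run:
```python
from fit import *
held('scene','s7',None,.06)
```

```text
s7 t 25.57 tcp [ 0.6255 -0.1478  0.0533] w 0.414 tool yaw-180 -100.10000000000002 arc [ 0.6146 -0.2193] rms 0.0028 n 194 dist 0.0723 toyyaw -98.7 z 0.087
```

carry_out:
  commands:
    - [[-1,0,0,-0.02,0,0,0],[-1,0,0,-0.04,0,0,0],[-1,0,0,-0.057,0,0,0],[-1,0,0,-0.057,0,0,0]]

```text
t: 26.12
eef_pos: [0.6258, -0.1481, -0.0041]
eef_rot: [[0.176, 0.984, -0.001], [0.984, -0.176, 0.0], [0.0, -0.001, -1.0]]
force: [-0.3, -0.6, -1.1]
width: 0.415
```

carry_out:
  commands:
    - [[-1,-0.0118,0.001,0,0,0,10],[-1,-0.0236,0.0,0,0,0,20],[-1,-0.0351,-0.0031,0,0,0,30]]

```text
t: 26.5
eef_pos: [0.5911, -0.1511, -0.0029]
eef_rot: [[-0.346, 0.938, 0.0], [0.938, 0.346, -0.0], [-0.0, 0.0, -1.0]]
force: [0.2, -0.3, -0.6]
width: 0.418
```

carry_out:
  commands:
    - [[-1,-0.0107,-0.005,0,0,0,10],[-1,-0.0204,-0.0118,0,0,0,20],[-1,-0.0288,-0.0202,0,0,0,30],[-1,-0.0356,-0.0299,0,0,0,40],[-1,-0.0406,-0.0406,0,0,0,50]]

```text
t: 27.12
eef_pos: [0.5505, -0.192, -0.0028]
eef_rot: [[-0.941, 0.338, 0.0], [0.338, 0.941, -0.0], [-0.0, 0.0, -1.0]]
force: [0.3, -0.5, -1.6]
width: 0.412
```

carry_out:
  commands:
    - [[-1,-0.0031,-0.0115,0,0,0,10],[-1,-0.0041,-0.0233,0,0,0,20],[-1,-0.0041,-0.0233,-0.001,0,0,20],[-1,-0.0041,-0.0233,-0.002,0,0,20]]

```text
t: 27.62
eef_pos: [0.5468, -0.2146, -0.0052]
eef_rot: [[-1.0, 0.005, 0.0], [0.005, 1.0, 0.0], [-0.0, 0.0, -1.0]]
force: [-0.3, 0.1, -0.8]
width: 0.416
```

carry_out:
  commands:
    - [[0.75,0,0,0,0,0,0],[0.75,0,0,0,0,0,0],[0.75,0,0,0.02,0,0,0],[0.75,0,0,0.06,0,0,0],[1,0,0,0.12,0,0,0]]

```text
t: 28.25
eef_pos: [0.5458, -0.2141, 0.1144]
eef_rot: [[-1.0, 0.002, -0.003], [0.002, 1.0, 0.002], [0.003, 0.002, -1.0]]
force: [1.7, 0.1, 0.2]
width: 1.002
```

carry_out:
  commands:
    - [[1,-0.03,-0.03,0.03,0,0,0],[1,-0.06,-0.06,0.06,0,0,0],[1,-0.09,-0.1,0.08,0,0,0],[1,-0.11,-0.14,0.1,0,0,0],[1,-0.11,-0.14,0.1,0,0,0]]

```text
t: 28.88
eef_pos: [0.4361, -0.3578, 0.2164]
eef_rot: [[-1.0, 0.006, 0.002], [0.006, 1.0, -0.003], [-0.002, -0.003, -1.0]]
force: [-0.3, 0.4, -0.6]
width: 1.001
```

Run:
```python
from fit import *
wr('w9')
p,d,m=shot('scene','s8.png')
a=cv2.imread('pics/s8.png')[180:310,140:340];a=cv2.resize(a,(600,390),interpolation=cv2.INTER_CUBIC)
cv2.imwrite('pics/z5.png',a)
```

```text
28.88 [ 0.4361 -0.3578  0.2164] toolyaw 179.6 w 1.001 q [ -47.   24.   82.   -0.   75. -137.]
```

View pics/z5.png

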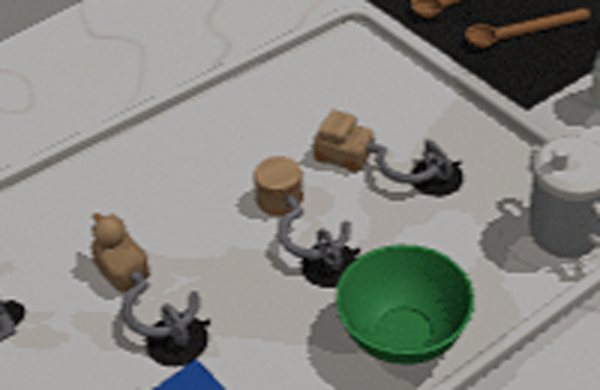

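View pics/w9.png

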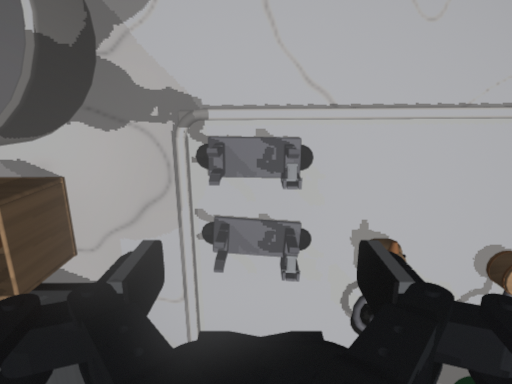

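Run:
```python
from fit import *
for k in('w9','w3'):
  p,d,c=load(k)
  for xc in(.432,.532):
    # base: dark flat plate
    b=(d>.3 if k=='w3' else d>.2)&(abs(c[...,0]-xc)<.04)&(abs(c[...,1]+.365)<.075)&(c[...,2]>.0095)&(c[...,2]<.0155)&(p.sum(-1)<240)
    rc=cv2.minAreaRect((c[b][:,:2]*1000).astype(np.float32))
    print(k,xc,'base',np.round(rc[0],1),np.round(rc[1],1),round(rc[2],1),b.sum())
    m=(d>.2)&(abs(c[...,0]-xc)<.045)&(abs(c[...,1]+.365)<.06)&(c[...,2]>.066)&(c[...,2]<.08)
    P=c[m]
    for lo,hi in((-.42,-.365),(-.365,-.30)):
        Q=P[(P[:,1]>lo)&(P[:,1]<hi)]
        print('  y med',np.median(Q[:,1]).round(4),'y rng',np.percentile(Q[:,1],[2,98]).round(4),'z',Q[:,2].max().round(3))
        h,e=np.histogram(Q[:,0],bins=np.arange(xc-.03,xc+.031,.002)); print('   ',' '.join(f'{int(round(a*1000))}:{n}' for a,n in zip(e,h) if n))
```

```text
w9 0.432 base [ 425.  -364.2] [129.7  38.5] 87.8 821
  y med -0.4024 y rng [-0.4071 -0.3973] z 0.076
    408:6 410:27 412:24 414:24 416:14 418:10 440:8 442:19 444:16 446:4
  y med -0.3271 y rng [-0.3359 -0.3185] z 0.076
    410:11 412:28 414:30 416:13 418:22 420:1 440:12 442:17 444:14 446:24 448:38 450:17
w9 0.532 base [ 525.3 -363.6] [130.5  45.7] 84.8 481
  y med -0.4007 y rng [-0.4068 -0.3952] z 0.075
    504:17 506:26 508:12 510:1 512:6 534:2 536:19 538:12 540:6
  y med -0.3253 y rng [-0.3358 -0.3181] z 0.076
    510:17 512:24 514:15 516:3 518:3 538:3 540:21 542:12 544:13 546:41 548:23 550:1
w3 0.432 base [ 424.4 -364.1] [129.2  37.8] 87.0 414
  y med -0.4017 y rng [-0.4067 -0.3968] z 0.076
    410:19 412:12 414:18 416:10 418:9 440:2 442:14 444:5 446:2
  y med -0.3266 y rng [-0.3351 -0.3183] z 0.076
    410:8 412:13 414:14 416:11 418:14 420:1 440:3 442:13 444:9 446:15 448:24 450:3
w3 0.532 base [ 521.3 -362.7] [128.3  37.3] 88.6 224
  y med -0.4003 y rng [-0.4067 -0.3946] z 0.076
    504:9 506:16 508:9 510:6 512:3 514:1 534:2 536:13 538:8 540:2
  y med -0.3249 y rng [-0.3355 -0.318 ] z 0.075
    510:8 512:13 514:10 516:3 518:6 538:2 540:9 542:6 544:11 546:19 548:18 550:2
```

carry_out:
  commands:
    - [[1,0,0.06,0,0,0,-9],[1,0,0.12,0,0,0,-18],[1,0,0.18,0,0,0,-27],[1,0,0.24,0,0,0,-36],[1,0,0.3,0,0,0,-45]]

```text
t: 29.6
eef_pos: [0.4362, -0.0535, 0.2141]
eef_rot: [[-0.707, 0.707, -0.001], [0.707, 0.707, 0.001], [0.001, -0.0, -1.0]]
force: [0.3, -0.7, 0.0]
width: 1.0
```

carry_out:
  commands:
    - [[1,0,0.06,0,0,0,-9],[1,0,0.12,0,0,0,-18],[1,0,0.18,0,0,0,-27],[1,0,0.24,0,0,0,-36],[1,0,0.3,0,0,0,-45]]

```text
t: 30.22
eef_pos: [0.4361, 0.2211, 0.2141]
eef_rot: [[-0.021, 1.0, -0.001], [1.0, 0.021, -0.0], [-0.0, -0.001, -1.0]]
force: [0.7, -0.2, -0.9]
width: 1.0
```

carry_out:
  commands:
    - [[1,0,0.06,0,0,0,-5],[1,0,0.08,0,0,0,-5],[1,0,0.08,0,0,0,-5],[1,0,0.08,0,0,0,-5]]

```text
t: 30.72
eef_pos: [0.4373, 0.2971, 0.2144]
eef_rot: [[0.063, 0.998, -0.001], [0.998, -0.063, -0.001], [-0.001, -0.001, -1.0]]
force: [-0.3, -0.0, 0.1]
width: 0.999
```

Run:
```python
from fit import *
wr('w10')
p,d,c=load('w10')
m=(d>.18)&(p[...,0]>p[...,2]+35)&(c[...,2]>.005)&(c[...,2]<.035)&(c[...,1]>.19)&(c[...,1]<.45)
n,L,st,_=cv2.connectedComponentsWithStats(m.astype(np.uint8))
for i in range(1,n):
    if st[i,4]<150: continue
    b=c[L==i]; mu=b[:,:2].mean(0);v=np.linalg.svd(b[:,:2]-mu,full_matrices=False)[2][0];v*=-np.sign(v[1]);t=(b[:,:2]-mu)@v
    h=b[t<np.percentile(t,45)][:,:2];hm=h.mean(0);hv=np.linalg.svd(h-hm,full_matrices=False)[2][0];hv*=-np.sign(hv[1]);t=(b[:,:2]-hm)@hv
    print(st[i],'len',np.ptp(t).round(4),'mid from tail',(hm+hv*(t.min()+.0575)).round(4),'from bowl',(hm+hv*(t.max()-.0915)).round(4),'yaw',np.degrees(np.arctan2(hv[1],hv[0])).round(1),'z95',np.percentile(b[:,2],95).round(4))
```

```text
30.73 [0.4373 0.2971 0.2144] toolyaw 86.4 w 0.999 q [26. 20. 87. -0. 73. 30.]
[ 311   82   61  132 2062] len 0.1521 mid from tail [0.5355 0.3269] from bowl [0.5345 0.3239] yaw -109.6 z95 0.0194
[ 242   91   31  134 2003] len 0.1493 mid from tail [0.4395 0.321 ] from bowl [0.4395 0.3207] yaw -96.2 z95 0.0193
```

carry_out:
  commands:
    - [[0.6,0.002,0.024,-0.04,0,0,-2.6],[0.6,0.002,0.024,-0.1,0,0,-2.6],[0.6,0.002,0.024,-0.15,0,0,-2.6],[0.6,0.002,0.024,-0.19,0,0,-2.6],[0.6,0.002,0.024,-0.216,0,0,-2.6]]
  squeeze: 60

```text
t: 31.4
eef_pos: [0.4394, 0.3202, -0.003]
eef_rot: [[0.11, 0.994, -0.002], [0.994, -0.11, -0.001], [-0.001, -0.002, -1.0]]
force: [0.5, 0.8, -0.0]
width: 0.801
```

carry_out:
  commands:
    - [[0.6,0,0,-0.004,0,0,0],[0,0,0,-0.004,0,0,0],[-1,0,0,-0.004,0,0,0],[-1,0,0,-0.004,0,0,0],[-1,0,0,-0.004,0,0,0]]

```text
t: 32.02
eef_pos: [0.4403, 0.3224, -0.004]
eef_rot: [[0.108, 0.994, 0.002], [0.994, -0.108, 0.001], [0.001, 0.002, -1.0]]
force: [-0.6, -1.8, 4.7]
width: 0.131
```

carry_out:
  commands:
    - [[-1,0,0,0,0,0,0],[-1,0,0,0,0,0,0],[-1,0,0,0.04,0,0,0],[-1,0,0,0.09,0,0,0],[-1,0,0,0.14,0,0,0]]

```text
t: 32.65
eef_pos: [0.4395, 0.3221, 0.1366]
eef_rot: [[0.108, 0.994, 0.0], [0.994, -0.108, 0.0], [0.0, 0.0, -1.0]]
force: [0.4, 0.3, -0.2]
width: 0.13
```

```bash
cat >> fit.py <<'E'
def heldspoon(k):
    wr(k); s=r.get_state(); p,d,c=load(k); x,y,z=s['eef_pos']; R=s['eef_rot']
    l=(c-s['eef_pos'])@R   # tool frame
    m=(d>0)&(p[...,0]>p[...,2]+30)&(abs(l[...,1])<.03)&(abs(l[...,0])<.13)&(abs(l[...,2])<.06)
    P=l[m]; 
    for a,b in((-.12,-.08),(-.08,-.03),(-.03,.012),(.012,.025),(.025,.04),(.04,.052),(.052,.065)):
        Q=P[(P[:,0]>a)&(P[:,0]<b)]
        if len(Q)>5: print((a,b),len(Q),'x',Q[:,0].min().round(4),Q[:,0].max().round(4),'y mid',(np.percentile(Q[:,1],[3,97])).round(4),'top z rel eef',-np.percentile(Q[:,2],5).round(4),'med',-np.median(Q[:,2]).round(4))
E
python3 - <<'E'
from fit import *
heldspoon('w11')
p,d,m=shot('scene','s9.png'); S=cv2.imread('pics/s9.png'); T=cv2.imread('pics/w11.png')
q=np.array(m['rotation']).T@(r.get_state()['eef_pos']-m['xyz']);u,v=int(q[0]/q[2]*m['fx']+m['cx']),int(q[1]/q[2]*m['fy']+m['cy']);print(u,v)
a=cv2.resize(S[max(v-50,0):v+50,u-60:u+60],(480,400),interpolation=cv2.INTER_CUBIC)
cv2.imwrite('pics/z6.png',np.hstack([a,cv2.resize(T[150:384,160:360],(320,374)) if 0 else cv2.resize(T[150:384,160:360],(320,400))]))
E
```

```text
32.65 [0.4395 0.3221 0.1366] toolyaw 83.8 w 0.13 q [28. 26. 91. -0. 63. 34.]
(-0.08, -0.03) 681 x -0.0459 -0.03 y mid [-0.0085  0.0043] top z rel eef 0.0164 med 0.015
(-0.03, 0.012) 2128 x -0.03 0.012 y mid [-0.0069  0.0041] top z rel eef 0.0164 med 0.015
(0.012, 0.025) 854 x 0.012 0.025 y mid [-0.0077  0.0052] top z rel eef 0.0162 med 0.0146
(0.025, 0.04) 1067 x 0.025 0.04 y mid [-0.0075  0.0055] top z rel eef 0.0161 med 0.0145
(0.04, 0.052) 922 x 0.04 0.052 y mid [-0.007   0.0055] top z rel eef 0.0159 med 0.0144
(0.052, 0.065) 111 x 0.052 0.0531 y mid [-0.0063  0.0049] top z rel eef 0.0151 med 0.0131
303 143
```

View pics/z6.png

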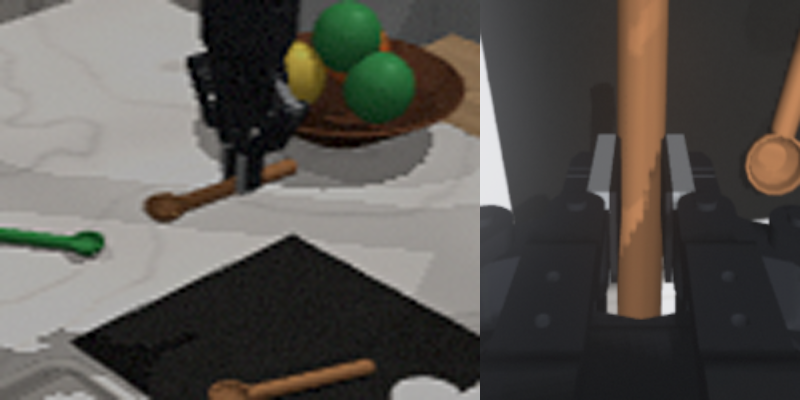

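carry_out:
  commands:
    - [[-1,0,0,-0.06,0,0,0],[-1,0,0,-0.11,0,0,0],[-1,0,0,-0.131,0,0,0],[-1,0,0,-0.131,0,0,0],[0.5,0,-0.004,-0.131,0,0,0]]

```text
t: 33.38
eef_pos: [0.4403, 0.3185, 0.0046]
eef_rot: [[0.108, 0.994, 0.002], [0.994, -0.108, 0.001], [0.001, 0.001, -1.0]]
force: [0.1, 0.3, -0.3]
width: 0.332
```

carry_out:
  commands:
    - [[0.5,0,0,0,0,0,0],[0.5,0,0,0,0,0,0],[0.5,0,0,-0.008,0,0,0],[0.5,0,0,-0.0135,0,0,0],[0.5,0,0,-0.0135,0,0,0]]

```text
t: 34.0
eef_pos: [0.4392, 0.3179, -0.0106]
eef_rot: [[0.108, 0.994, -0.001], [0.994, -0.108, -0.001], [-0.001, -0.001, -1.0]]
force: [0.2, 0.1, -1.0]
width: 0.751
```

carry_out:
  commands:
    - [[-1,0,0,0,0,0,0],[-1,0,0,0,0,0,0],[-1,0,0,0,0,0,0],[-1,0,0,0,0,0,0]]
  squeeze: 60

```text
t: 34.5
eef_pos: [0.4411, 0.3191, -0.0072]
eef_rot: [[0.108, 0.994, 0.004], [0.994, -0.108, 0.002], [0.003, 0.004, -1.0]]
force: [-3.7, -0.2, 17.9]
width: 0.135
```

carry_out:
  commands:
    - [[-1,0,0,0.04,0,0,0],[-1,0,0,0.09,0,0,0],[-1,0,0,0.14,0,0,0],[-1,0,0,0.14,0,0,0]]

```text
t: 35.0
eef_pos: [0.4419, 0.3194, 0.1345]
eef_rot: [[0.108, 0.994, 0.008], [0.994, -0.108, 0.004], [0.005, 0.008, -1.0]]
force: [0.3, 0.9, 0.3]
width: 0.134
```

Run:
```python
from fit import *
heldspoon('w12')
```

```text
35.0 [0.4419 0.3194 0.1345] toolyaw 83.8 w 0.134 q [28. 26. 92. -0. 62. 34.]
(-0.08, -0.03) 427 x -0.0399 -0.03 y mid [-0.0043  0.0082] top z rel eef 0.0289 med 0.0275
(-0.03, 0.012) 2202 x -0.03 0.012 y mid [-0.003   0.0081] top z rel eef 0.029 med 0.0277
(0.012, 0.025) 872 x 0.012 0.025 y mid [-0.0035  0.0092] top z rel eef 0.0291 med 0.0275
(0.025, 0.04) 1080 x 0.025 0.04 y mid [-0.0033  0.0094] top z rel eef 0.029 med 0.0275
(0.04, 0.052) 931 x 0.04 0.052 y mid [-0.0029  0.0094] top z rel eef 0.0292 med 0.0275
(0.052, 0.065) 465 x 0.052 0.0573 y mid [-0.0027  0.0096] top z rel eef 0.0289 med 0.0271
```

carry_out:
  commands:
    - [[-1,0,0,0,0,0,0],[-1,0,0,0,0,0,0],[-1,0,0,0,0,0,0]]

```text
t: 35.42
eef_pos: [0.4392, 0.3179, 0.1292]
eef_rot: [[0.108, 0.994, -0.002], [0.994, -0.108, -0.001], [-0.001, -0.002, -1.0]]
force: [-0.2, -0.6, 0.5]
width: 0.135
```

Run:
```python
from fit import *
heldspoon('w13')
s=r.get_state();print(s['eef_rot'].round(4),s['tau'].round(2),s['moment'])
```

```text
35.42 [0.4392 0.3179 0.1292] toolyaw 83.8 w 0.135 q [28. 26. 92. -0. 62. 34.]
(-0.08, -0.03) 471 x -0.0416 -0.03 y mid [-0.0057  0.0068] top z rel eef 0.0262 med 0.0248
(-0.03, 0.012) 2219 x -0.03 0.012 y mid [-0.0044  0.0068] top z rel eef 0.0263 med 0.025
(0.012, 0.025) 881 x 0.012 0.025 y mid [-0.0049  0.0078] top z rel eef 0.0261 med 0.0248
(0.025, 0.04) 1082 x 0.025 0.04 y mid [-0.0046  0.008 ] top z rel eef 0.0262 med 0.0247
(0.04, 0.052) 937 x 0.04 0.052 y mid [-0.0046  0.0082] top z rel eef 0.0263 med 0.0247
(0.052, 0.065) 394 x 0.052 0.0564 y mid [-0.0041  0.0082] top z rel eef 0.0259 med 0.0242
[[ 1.084e-01  9.941e-01 -1.300e-03]
 [ 9.941e-01 -1.084e-01 -7.000e-04]
 [-9.000e-04 -1.200e-03 -1.000e+00]] [ 0.000e+00 -4.695e+01 -2.198e+01 -0.000e+00  1.000e-02  0.000e+00] [-0.01423322  0.00218631 -0.01998473]
```

carry_out:
  commands:
    - [[-1,0,-0.055,0,0,0,1],[-1,0,-0.115,0,0,0,2],[-1,-0.003,-0.175,0,0,0,3],[-1,-0.003,-0.235,0,0,0,4],[-1,-0.005,-0.295,0,0,0,5]]

```text
t: 36.1
eef_pos: [0.4345, 0.0213, 0.1302]
eef_rot: [[0.02, 1.0, 0.0], [1.0, -0.02, -0.0], [-0.0, 0.001, -1.0]]
force: [1.2, -0.1, -1.4]
width: 0.133
```

carry_out:
  commands:
    - [[-1,-0.001,-0.06,0,0,0,0.7],[-1,-0.002,-0.12,0,0,0,0.7],[-1,-0.003,-0.18,0,0,0,0.7],[-1,-0.004,-0.24,0,0,0,0.7],[-1,-0.005,-0.3,0,0,0,0.7]]

```text
t: 36.72
eef_pos: [0.4293, -0.279, 0.13]
eef_rot: [[0.009, 1.0, 0.0], [1.0, -0.009, 0.0], [0.0, 0.0, -1.0]]
force: [0.6, -0.1, 0.8]
width: 0.135
```

carry_out:
  commands:
    - [[-1,0,-0.05,0,0,0,0],[-1,0,-0.087,0,0,0,0],[-1,0,-0.087,-0.015,0,0,0],[-1,0,-0.087,-0.03,0,0,0],[-1,0,-0.087,-0.03,0,0,0]]

```text
t: 37.35
eef_pos: [0.429, -0.3618, 0.0984]
eef_rot: [[0.008, 1.0, -0.003], [1.0, -0.008, 0.003], [0.003, -0.003, -1.0]]
force: [-0.2, 0.6, -0.8]
width: 0.132
```

```bash
cat >> fit.py <<'E'
def clipview(k,xc,yc):
    p,d,c=load(k)
    for zlo,zhi in((.062,.08),):
        P=c[(d>0)&(abs(c[...,0]-xc)<.03)&(abs(c[...,1]-yc)<.06)&(c[...,2]>zlo)&(c[...,2]<zhi)&~(p[...,0]>p[...,2]+25)]
        for lo,hi in((yc-.055,yc-.02),(yc+.02,yc+.055)):
            Q=P[(P[:,1]>lo)&(P[:,1]<hi)]
            if len(Q)<5: print('few');continue
            h,e=np.histogram(Q[:,0],bins=np.arange(xc-.03,xc+.031,.002)); print('fork y',np.percentile(Q[:,1],[5,50,95]).round(4),'z',Q[:,2].max().round(3),' '.join(f'{int(round(a*1000))}:{n}' for a,n in zip(e,h) if n))
    o=c[(d>0)&(p[...,0]>p[...,2]+30)&(abs(c[...,0]-xc)<.03)&(abs(c[...,1]-yc)<.07)]
    for a in np.arange(yc-.06,yc+.06,.02):
        Q=o[(o[:,1]>a)&(o[:,1]<a+.02)]
        if len(Q)>20: print('handle y',round(a+.01,3),'x',np.percentile(Q[:,0],[3,97]).round(4),'mid',np.percentile(Q[:,0],[3,97]).mean().round(4),'ytop',Q[:,1].max().round(4),'z',np.percentile(Q[:,2],90).round(4))
E
python3 - <<'E'
from fit import *
heldspoon('w14'); clipview('w14',.43,-.3645)
E
```

```text
37.35 [ 0.429  -0.3618  0.0984] toolyaw 89.5 w 0.132 q [-48.  30.  91.   0.  59. -48.]
(-0.08, -0.03) 443 x -0.0409 -0.0301 y mid [-0.006   0.0065] top z rel eef 0.0252 med 0.0239
(-0.03, 0.012) 2153 x -0.03 0.012 y mid [-0.0047  0.0063] top z rel eef 0.0254 med 0.0241
(0.012, 0.025) 827 x 0.012 0.025 y mid [-0.0047  0.0073] top z rel eef 0.0255 med 0.0241
(0.025, 0.04) 1031 x 0.025 0.04 y mid [-0.0046  0.0073] top z rel eef 0.0255 med 0.024
(0.04, 0.052) 866 x 0.04 0.052 y mid [-0.0041  0.0075] top z rel eef 0.0254 med 0.0241
(0.052, 0.065) 380 x 0.052 0.0569 y mid [-0.0038  0.0074] top z rel eef 0.0253 med 0.0238
few
fork y [-0.3351 -0.327  -0.319 ] z 0.076 410:34 412:56 414:75 416:80 418:66 420:43 440:60 442:109 444:48 446:87 448:104 450:23
handle y -0.394 x [0.4235 0.4357] mid 0.4296 ytop -0.3845 z 0.1244
handle y -0.374 x [0.4248 0.4357] mid 0.4302 ytop -0.3645 z 0.1246
handle y -0.354 x [0.4251 0.4362] mid 0.4306 ytop -0.3445 z 0.1246
handle y -0.334 x [0.4252 0.437 ] mid 0.4311 ytop -0.3245 z 0.1247
handle y -0.314 x [0.4259 0.4374] mid 0.4316 ytop -0.3056 z 0.1246
```

View pics/w14.png

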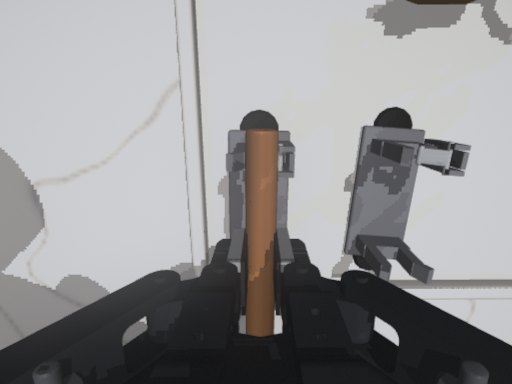

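carry_out:
  commands:
    - [[-1,-0.0007,-0.001,-0.015,0,0,1],[-1,-0.0007,-0.001,-0.03,0,0,1],[-1,-0.0007,-0.001,-0.04,0,0,1],[-1,-0.0007,-0.001,-0.045,0,0,1]]

```text
t: 37.9
eef_pos: [0.4287, -0.3646, 0.0542]
eef_rot: [[-0.008, 1.0, -0.001], [1.0, 0.008, 0.001], [0.001, -0.001, -1.0]]
force: [-0.7, 0.9, -0.6]
width: 0.131
```

carry_out:
  commands:
    - [[-1,0,0,-0.005,0,0,0],[-1,0,0,-0.01,0,0,0],[-1,0,0,-0.015,0,0,0]]

```text
t: 38.28
eef_pos: [0.4288, -0.3653, 0.0408]
eef_rot: [[-0.009, 1.0, 0.0], [1.0, 0.009, -0.001], [-0.001, 0.0, -1.0]]
force: [-5.3, 0.2, 8.3]
width: 0.135
```

carry_out:
  commands:
    - [[-1,0,0,-0.005,0,0,0],[-1,0,0,-0.01,0,0,0],[-1,0,0,-0.014,0,0,0]]

```text
t: 38.65
eef_pos: [0.4283, -0.3647, 0.0257]
eef_rot: [[-0.008, 1.0, -0.001], [1.0, 0.008, 0.001], [0.001, -0.001, -1.0]]
force: [-4.9, 0.7, -0.6]
width: 0.134
```

carry_out:
  commands:
    - [[-1,0,0,-0.003,0,0,0],[-1,0,0,-0.005,0,0,0],[-1,0,0,-0.005,0,0,0]]

```text
t: 39.02
eef_pos: [0.4288, -0.3648, 0.0217]
eef_rot: [[-0.008, 1.0, -0.0], [1.0, 0.008, 0.0], [0.0, -0.0, -1.0]]
force: [-5.3, 1.1, 7.7]
width: 0.131
```

carry_out:
  commands:
    - [[-1,0,0,-0.002,0,0,0],[-1,0,0,-0.003,0,0,0],[-1,0,0,-0.003,0,0,0]]

```text
t: 39.4
eef_pos: [0.4289, -0.3649, 0.0214]
eef_rot: [[-0.008, 1.0, 0.001], [1.0, 0.008, -0.001], [-0.001, 0.001, -1.0]]
force: [-12.3, 6.5, 28.8]
width: 0.131
```

Run:
```python
from fit import *
heldspoon('w15'); clipview('w15',.43,-.3645)
```

```text
39.4 [ 0.4289 -0.3649  0.0214] toolyaw 90.5 w 0.131 q [-48.  36.  94.  -0.  49. -49.]
(-0.08, -0.03) 455 x -0.0419 -0.0301 y mid [-0.0054  0.0065] top z rel eef 0.0265 med 0.0251
(-0.03, 0.012) 2130 x -0.03 0.012 y mid [-0.0042  0.0067] top z rel eef 0.0267 med 0.0253
(0.012, 0.025) 816 x 0.012 0.025 y mid [-0.0042  0.0074] top z rel eef 0.0266 med 0.0253
(0.025, 0.04) 262 x 0.025 0.0399 y mid [-0.0041  0.0074] top z rel eef 0.0267 med 0.0253
(0.04, 0.052) 839 x 0.04 0.052 y mid [-0.0035  0.0084] top z rel eef 0.0266 med 0.0252
(0.052, 0.065) 359 x 0.052 0.0564 y mid [-0.003   0.0084] top z rel eef 0.0265 med 0.025
few
fork y [-0.3347 -0.3267 -0.3189] z 0.076 410:78 412:171 414:226 416:246 418:215 420:129 430:4 432:59 434:112 436:148 438:155 440:283 442:298 444:154 446:312 448:312 450:47
handle y -0.394 x [0.4242 0.4357] mid 0.43 ytop -0.3845 z 0.0476
handle y -0.374 x [0.4248 0.4356] mid 0.4302 ytop -0.3645 z 0.0478
handle y -0.354 x [0.4248 0.4358] mid 0.4303 ytop -0.3445 z 0.0477
handle y -0.334 x [0.4245 0.436 ] mid 0.4302 ytop -0.3245 z 0.0477
handle y -0.314 x [0.4251 0.4368] mid 0.431 ytop -0.3085 z 0.0477
```

carry_out:
  commands:
    - [[-1,0,0,0.003,0,0,0],[0,0,0,0.003,0,0,0],[0,0,0,0.003,0,0,0],[0,0,0,0.003,0,0,0],[0,0,0,0.02,0,0,0]]

```text
t: 40.08
eef_pos: [0.4285, -0.3642, 0.0375]
eef_rot: [[-0.008, 1.0, -0.002], [1.0, 0.008, 0.002], [0.002, -0.002, -1.0]]
force: [0.7, -0.0, 0.7]
width: 0.503
```

carry_out:
  commands:
    - [[0,0,0,0.05,0,0,0],[0,0,0,0.11,0,0,0],[0,0,0,0.15,0,0,0],[0,0,0,0.15,0,0,0]]

```text
t: 40.58
eef_pos: [0.4304, -0.3664, 0.1931]
eef_rot: [[-0.008, 1.0, 0.006], [1.0, 0.009, -0.007], [-0.007, 0.006, -1.0]]
force: [-0.1, 0.1, -0.3]
width: 0.499
```

Run:
```python
from fit import *
wr('w16'); clipview('w16',.43,-.3645)
a=cv2.imread('pics/w16.png'); m=r.camera_model('wrist')
q=np.array(m['rotation']).T@(np.array([.48,-.35,.03])-m['xyz']);u,v=int(q[0]/q[2]*m['fx']+m['cx']),int(q[1]/q[2]*m['fy']+m['cy']);print(u,v)
c0,r0=max(0,u-120),max(0,v-90)
cv2.imwrite('pics/z7.png',cv2.resize(a[r0:r0+180,c0:c0+240],None,fx=3,fy=3,interpolation=cv2.INTER_CUBIC))
```

```text
40.58 [ 0.4304 -0.3664  0.1931] toolyaw 90.5 w 0.499 q [-48.  25.  84.   0.  71. -49.]
fork y [-0.4077 -0.4023 -0.398 ] z 0.076 408:1 410:31 412:30 414:30 416:32 418:28 438:3 440:24 442:32 444:24 446:10
fork y [-0.3353 -0.3274 -0.3195] z 0.076 410:11 412:27 414:26 416:38 418:24 420:24 430:2 432:8 434:21 436:21 438:23 440:50 442:47 444:23 446:32 448:45 450:15
handle y -0.414 x [0.4229 0.435 ] mid 0.429 ytop -0.4045 z 0.0481
handle y -0.394 x [0.424  0.4358] mid 0.4299 ytop -0.3845 z 0.0481
handle y -0.374 x [0.4239 0.4357] mid 0.4298 ytop -0.3645 z 0.0481
handle y -0.354 x [0.4249 0.4363] mid 0.4306 ytop -0.3446 z 0.0481
handle y -0.334 x [0.4249 0.4362] mid 0.4306 ytop -0.3336 z 0.0483
handle y -0.314 x [0.4268 0.4369] mid 0.4318 ytop -0.3086 z 0.0484
309 158
```

View pics/z7.png

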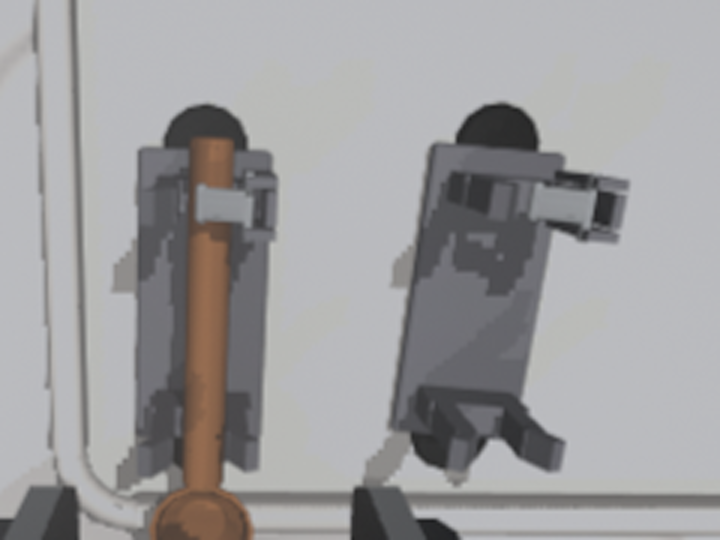

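Run:
```python
from fit import *
clipview('w16',.5265,-.363)
clipview('w14',.5265,-.363)
```

```text
fork y [-0.4069 -0.4009 -0.3957] z 0.076 502:5 504:30 506:32 508:20 510:13 512:13 514:3 532:9 534:37 536:29 538:20 540:12
fork y [-0.3349 -0.3262 -0.3195] z 0.076 508:1 510:31 512:32 514:20 516:13 518:12 520:5 530:6 532:21 534:29 536:29 538:44 540:63 542:29 544:30 546:78 548:31
fork y [-0.407  -0.3997 -0.3955] z 0.076 502:2 504:34 506:81 508:35 510:24 512:23 514:2 532:21 534:91 536:63 538:36 540:19
fork y [-0.335  -0.3262 -0.3192] z 0.076 508:6 510:72 512:124 514:24 516:12 518:17 520:5 530:15 532:47 534:56 536:70 538:125 540:153 542:54 544:122 546:176 548:61 550:1
```

carry_out:
  commands:
    - [[0.2,0.02,0.055,0.01,0,0,-5],[0.2,0.04,0.11,0.02,0,0,-10],[0.2,0.06,0.165,0.02,0,0,-15],[0.2,0.08,0.22,0.02,0,0,-20],[0.2,0.1,0.275,0.02,0,0,-20]]

```text
t: 41.25
eef_pos: [0.5286, -0.0878, 0.207]
eef_rot: [[0.335, 0.942, -0.002], [0.942, -0.335, 0.001], [-0.0, -0.002, -1.0]]
force: [0.8, 0.3, -0.0]
width: 0.599
```

carry_out:
  commands:
    - [[0.2,0,0.06,0,0,0,0],[0.2,0,0.12,0,0,0,0],[0.2,0,0.18,0,0,0,0],[0.2,0,0.24,0,0,0,0],[0.2,0.004,0.3,0,0,0,0]]

```text
t: 41.88
eef_pos: [0.5319, 0.2119, 0.207]
eef_rot: [[0.334, 0.943, -0.002], [0.943, -0.334, -0.001], [-0.002, -0.002, -1.0]]
force: [1.1, -0.2, -0.6]
width: 0.599
```

carry_out:
  commands:
    - [[0.2,0.002,0.06,0,0,0,0],[0.2,0.002,0.1,0,0,0,0],[0.2,0.002,0.1,0,0,0,0],[0.2,0.002,0.1,0,0,0,0]]

```text
t: 42.38
eef_pos: [0.5344, 0.3094, 0.207]
eef_rot: [[0.334, 0.943, -0.002], [0.943, -0.334, -0.001], [-0.002, -0.002, -1.0]]
force: [-0.8, -0.3, -0.5]
width: 0.602
```

```bash
cat > sp.py <<'E'
from fit import *
import sys
wr(sys.argv[1])
p,d,c=load(sys.argv[1])
m=(d>.18)&(p[...,0]>p[...,2]+35)&(c[...,2]>.005)&(c[...,2]<.035)&(c[...,1]>.19)&(c[...,1]<.45)
n,L,st,_=cv2.connectedComponentsWithStats(m.astype(np.uint8))
for i in range(1,n):
    if st[i,4]<150: continue
    b=c[L==i]; mu=b[:,:2].mean(0);v=np.linalg.svd(b[:,:2]-mu,full_matrices=False)[2][0];v*=-np.sign(v[1]);t=(b[:,:2]-mu)@v
    h=b[t<np.percentile(t,45)][:,:2];hm=h.mean(0);hv=np.linalg.svd(h-hm,full_matrices=False)[2][0];hv*=-np.sign(hv[1]);t=(b[:,:2]-hm)@hv
    print(st[i],'len',np.ptp(t).round(4),'mid from tail',(hm+hv*(t.min()+.0575)).round(4),'from bowl',(hm+hv*(t.max()-.0915)).round(4),'yaw',np.degrees(np.arctan2(hv[1],hv[0])).round(1),'z95',np.percentile(b[:,2],95).round(4))
E
python3 sp.py w17
```

```text
42.38 [0.5344 0.3094 0.207 ] toolyaw 70.5 w 0.602 q [23. 30. 73. -0. 77. 42.]
[ 241   99   32  135 2049] len 0.149 mid from tail [0.5364 0.3252] from bowl [0.5364 0.3253] yaw -109.5 z95 0.0194
```

carry_out:
  commands:
    - [[0.2,0.002,0.016,-0.05,0,0,0],[0.2,0.002,0.016,-0.11,0,0,0],[0.2,0.002,0.016,-0.16,0,0,0],[0.2,0.002,0.016,-0.2,0,0,0],[0.2,0.002,0.016,-0.216,0,0,0]]

```text
t: 43.05
eef_pos: [0.5359, 0.324, -0.0102]
eef_rot: [[0.336, 0.942, -0.004], [0.942, -0.336, -0.002], [-0.003, -0.003, -1.0]]
force: [0.4, -0.2, -0.2]
width: 0.597
```

carry_out:
  commands:
    - [[0.2,0,0,0,0,0,0],[-1,0,0,0,0,0,0],[-1,0,0,0,0,0,0],[-1,0,0,0,0,0,0],[-1,0,0,0,0,0,0]]

```text
t: 43.68
eef_pos: [0.5378, 0.3264, -0.0062]
eef_rot: [[0.334, 0.943, 0.002], [0.943, -0.334, 0.001], [0.002, 0.002, -1.0]]
force: [-0.4, -1.4, 6.3]
width: 0.134
```

carry_out:
  commands:
    - [[-1,0,0,0.03,0,0,0],[-1,0,0,0.08,0,0,0],[-1,0,0,0.13,0,0,0],[-1,0,0,0.14,0,0,0],[-1,0,0,0.14,0,0,0]]

```text
t: 44.3
eef_pos: [0.537, 0.3262, 0.1328]
eef_rot: [[0.334, 0.943, 0.001], [0.943, -0.334, 0.0], [0.001, 0.001, -1.0]]
force: [-0.1, -0.8, -0.8]
width: 0.136
```

Run:
```python
from fit import *
heldspoon('w18')
```

```text
44.3 [0.537  0.3262 0.1328] toolyaw 70.5 w 0.136 q [24. 35. 77. -0. 68. 44.]
(-0.08, -0.03) 476 x -0.0416 -0.03 y mid [-0.0053  0.0073] top z rel eef 0.0267 med 0.0252
(-0.03, 0.012) 2159 x -0.03 0.012 y mid [-0.004   0.0071] top z rel eef 0.0269 med 0.0255
(0.012, 0.025) 867 x 0.012 0.025 y mid [-0.0046  0.0082] top z rel eef 0.0268 med 0.0254
(0.025, 0.04) 1069 x 0.025 0.04 y mid [-0.0044  0.0084] top z rel eef 0.0268 med 0.0254
(0.04, 0.052) 921 x 0.04 0.052 y mid [-0.0042  0.0086] top z rel eef 0.0269 med 0.0254
(0.052, 0.065) 342 x 0.052 0.0558 y mid [-0.0038  0.0086] top z rel eef 0.0266 med 0.0248
```

carry_out:
  commands:
    - [[-1,0,-0.055,0,0,0,3],[-1,0,-0.115,0,0,0,6],[-1,0,-0.175,0,0,0,9],[-1,0,-0.235,0,0,0,12],[-1,-0.005,-0.295,0,0,0,14.9]]

```text
t: 44.98
eef_pos: [0.5308, 0.0293, 0.1303]
eef_rot: [[0.079, 0.997, -0.003], [0.997, -0.079, 0.0], [-0.0, -0.003, -1.0]]
force: [0.2, -1.0, 0.7]
width: 0.138
```

carry_out:
  commands:
    - [[-1,-0.001,-0.06,0,0,0,0],[-1,-0.002,-0.12,0,0,0,0],[-1,-0.004,-0.18,0,0,0,0],[-1,-0.006,-0.24,0,0,0,0],[-1,-0.006,-0.3,0,0,0,0]]

```text
t: 45.6
eef_pos: [0.5247, -0.2703, 0.1301]
eef_rot: [[0.081, 0.997, -0.003], [0.997, -0.081, 0.002], [0.002, -0.003, -1.0]]
force: [1.1, -0.0, -0.1]
width: 0.136
```

carry_out:
  commands:
    - [[-1,0,-0.06,0,0,0,0],[-1,0,-0.092,0,0,0,0],[-1,0,-0.092,-0.015,0,0,0],[-1,0,-0.092,-0.034,0,0,0],[-1,0,-0.092,-0.034,0,0,0]]

```text
t: 46.22
eef_pos: [0.5245, -0.3585, 0.0947]
eef_rot: [[0.08, 0.997, -0.005], [0.997, -0.08, 0.005], [0.004, -0.006, -1.0]]
force: [-0.9, 0.4, -0.6]
width: 0.136
```

carry_out:
  commands:
    - [[-1,0,0,0,0,0,0],[-1,0,0,0,0,0,0]]

```text
t: 46.48
eef_pos: [0.5264, -0.3607, 0.0989]
eef_rot: [[0.08, 0.997, 0.001], [0.997, -0.08, -0.001], [-0.001, 0.001, -1.0]]
force: [0.5, 0.6, -0.6]
width: 0.131
```

Run:
```python
from fit import *
heldspoon('w19'); clipview('w19',.5265,-.363)
```

```text
46.48 [ 0.5264 -0.3607  0.0989] toolyaw 85.4 w 0.131 q [-41.  37.  77.   0.  65. -37.]
(-0.08, -0.03) 499 x -0.0429 -0.03 y mid [-0.0056  0.007 ] top z rel eef 0.0253 med 0.0239
(-0.03, 0.012) 2103 x -0.03 0.012 y mid [-0.0042  0.0067] top z rel eef 0.0254 med 0.0241
(0.012, 0.025) 823 x 0.012 0.025 y mid [-0.0043  0.0078] top z rel eef 0.0253 med 0.024
(0.025, 0.04) 1022 x 0.025 0.04 y mid [-0.0039  0.0078] top z rel eef 0.0253 med 0.0239
(0.04, 0.052) 854 x 0.04 0.052 y mid [-0.0036  0.008 ] top z rel eef 0.0254 med 0.024
(0.052, 0.065) 249 x 0.0521 0.055 y mid [-0.0032  0.0079] top z rel eef 0.0251 med 0.0235
few
fork y [-0.3347 -0.3254 -0.3188] z 0.077 508:4 510:58 512:64 514:78 516:74 518:66 520:11 538:5 540:84 542:73 544:60 546:114 548:67
handle y -0.393 x [0.5184 0.5308] mid 0.5246 ytop -0.3831 z 0.124
handle y -0.373 x [0.521  0.5322] mid 0.5266 ytop -0.363 z 0.1241
handle y -0.353 x [0.523  0.5347] mid 0.5288 ytop -0.343 z 0.124
handle y -0.333 x [0.5244 0.5366] mid 0.5305 ytop -0.323 z 0.124
handle y -0.313 x [0.5265 0.5381] mid 0.5323 ytop -0.3057 z 0.124
```

carry_out:
  commands:
    - [[-1,-0.0006,-0.001,-0.015,0,0,0.7],[-1,-0.0006,-0.001,-0.03,0,0,0.7],[-1,-0.0006,-0.001,-0.04,0,0,0.7],[-1,-0.0006,-0.001,-0.045,0,0,0.7]]

```text
t: 47.02
eef_pos: [0.525, -0.3616, 0.0519]
eef_rot: [[0.068, 0.998, -0.001], [0.998, -0.068, 0.001], [0.001, -0.001, -1.0]]
force: [-0.2, -0.8, 0.3]
width: 0.134
```

carry_out:
  commands:
    - [[-1,0,0,-0.005,0,0,0],[-1,0,0,-0.01,0,0,0],[-1,0,0,-0.015,0,0,0]]

```text
t: 47.4
eef_pos: [0.5253, -0.3623, 0.039]
eef_rot: [[0.068, 0.998, 0.0], [0.998, -0.068, -0.001], [-0.001, 0.0, -1.0]]
force: [-2.4, 0.8, 4.4]
width: 0.131
```

carry_out:
  commands:
    - [[-1,0,0,-0.005,0,0,0],[-1,0,0,-0.01,0,0,0],[-1,0,0,-0.014,0,0,0]]

```text
t: 47.78
eef_pos: [0.5254, -0.3618, 0.0235]
eef_rot: [[0.069, 0.998, 0.0], [0.998, -0.069, 0.0], [0.0, 0.0, -1.0]]
force: [0.6, -0.6, -0.9]
width: 0.132
```

carry_out:
  commands:
    - [[-1,0,0,-0.002,0,0,0],[-1,0,0,-0.004,0,0,0],[-1,0,0,-0.004,0,0,0]]

```text
t: 48.15
eef_pos: [0.5257, -0.3619, 0.0225]
eef_rot: [[0.068, 0.998, 0.001], [0.998, -0.068, -0.001], [-0.001, 0.001, -1.0]]
force: [-6.7, 5.3, 16.6]
width: 0.13
```

Run:
```python
from fit import *
heldspoon('w20'); clipview('w20',.5265,-.363)
```

```text
48.15 [ 0.5257 -0.3619  0.0225] toolyaw 86.1 w 0.13 q [-41.  43.  81.   0.  56. -38.]
(-0.08, -0.03) 483 x -0.0425 -0.03 y mid [-0.005  0.007] top z rel eef 0.0254 med 0.024
(-0.03, 0.012) 2127 x -0.03 0.012 y mid [-0.0042  0.0068] top z rel eef 0.0256 med 0.0242
(0.012, 0.025) 808 x 0.012 0.025 y mid [-0.0043  0.0075] top z rel eef 0.0255 med 0.0241
(0.025, 0.04) 213 x 0.025 0.04 y mid [-0.0041  0.0077] top z rel eef 0.0256 med 0.0239
(0.04, 0.052) 871 x 0.04 0.052 y mid [-0.0039  0.008 ] top z rel eef 0.0256 med 0.0242
(0.052, 0.065) 247 x 0.052 0.055 y mid [-0.0035  0.0076] top z rel eef 0.0255 med 0.0237
few
fork y [-0.3344 -0.3254 -0.3187] z 0.076 508:14 510:152 512:190 514:245 516:221 518:196 520:31 528:1 530:18 532:89 534:125 536:148 538:207 540:320 542:198 544:202 546:346 548:172
handle y -0.393 x [0.5186 0.5308] mid 0.5247 ytop -0.3831 z 0.0478
handle y -0.373 x [0.5207 0.5317] mid 0.5262 ytop -0.363 z 0.0478
handle y -0.353 x [0.5222 0.5339] mid 0.5281 ytop -0.343 z 0.0478
handle y -0.333 x [0.5232 0.5349] mid 0.529 ytop -0.323 z 0.0479
handle y -0.313 x [0.525  0.5367] mid 0.5308 ytop -0.307 z 0.0479
```

Seated (top at 0.048, jaw shut over it). Release, withdraw, and check everything.

carry_out:
  commands:
    - [[-1,0,0,0.002,0,0,0],[0,0,0,0.002,0,0,0],[0,0,0,0.002,0,0,0],[0,0,0,0.002,0,0,0],[0,0,0,0.02,0,0,0]]

```text
t: 48.82
eef_pos: [0.5245, -0.3612, 0.0392]
eef_rot: [[0.068, 0.998, -0.002], [0.998, -0.068, 0.002], [0.002, -0.003, -1.0]]
force: [1.6, -0.3, 0.1]
width: 0.5
```

carry_out:
  commands:
    - [[0,0,0,0.05,0,0,0],[0,0,0,0.11,0,0,0],[0,-0.03,0.02,0.17,0,0,0],[0,-0.07,0.06,0.2,0,0,0],[0,-0.1,0.1,0.22,0,0,0]]

```text
t: 49.45
eef_pos: [0.4245, -0.2614, 0.2631]
eef_rot: [[0.069, 0.998, 0.003], [0.998, -0.069, -0.002], [-0.002, 0.003, -1.0]]
force: [0.8, 0.0, 0.4]
width: 0.5
```

carry_out:
  commands:
    - [[0,-0.01,0.05,0.02,0,0,0],[0,-0.02,0.1,0.04,0,0,0],[0,-0.02,0.14,0.06,0,0,0],[0,-0.02,0.14,0.06,0,0,0],[0,-0.02,0.14,0.06,0,0,0]]

```text
t: 50.08
eef_pos: [0.4053, -0.1221, 0.3207]
eef_rot: [[0.068, 0.998, 0.001], [0.998, -0.068, -0.001], [-0.001, 0.001, -1.0]]
force: [0.6, -0.3, 0.2]
width: 0.502
```

Run:
```python
from fit import *
import warnings;warnings.simplefilter('ignore')
wr('w21')
clipview('w21',.43,-.3645);clipview('w21',.5265,-.363)
for x,y in((.541,.0755),(.5636,-.0575),(.546,-.2145)):
    try: toy('w21',x,y)
    except Exception as e: print(x,y,e)
p,d,m=shot('scene','s10.png')
a=cv2.imread('pics/s10.png')[150:350,60:390];b=cv2.imread('pics/w21.png')
a=cv2.resize(a,(480,290));b=cv2.resize(b,(386,290))
cv2.imwrite('pics/z8.png',np.vstack([cv2.resize(a,(500,300)),cv2.resize(b,(500,300))]))
```

```text
50.08 [ 0.4053 -0.1221  0.3207] toolyaw 86.1 w 0.502 q [-27.   5.  91.  -0.  85. -23.]
few
fork y [-0.3347 -0.326  -0.3183] z 0.076 410:3 412:13 414:15 416:12 418:12 420:4 432:2 434:8 436:10 438:6 440:19 442:18 444:17 446:17 448:21 450:5
handle y -0.394 x [0.4238 0.4349] mid 0.4294 ytop -0.3847 z 0.0482
handle y -0.374 x [0.4245 0.4357] mid 0.4301 ytop -0.3648 z 0.048
handle y -0.354 x [0.4242 0.4364] mid 0.4303 ytop -0.3445 z 0.048
handle y -0.334 x [0.4249 0.4362] mid 0.4306 ytop -0.3246 z 0.0481
handle y -0.314 x [0.4261 0.4369] mid 0.4315 ytop -0.3086 z 0.0485
few
few
w21 body [0.5532 0.0406] [41.9 10. ] hull 27.6 zmax 0.05 arc [0.6155 0.0563] n 481 0.0042 dist 0.0642 yaw 14.1
w21 body [ 0.5665 -0.0568] [42.1 42.9] hull 42.8 zmax 0.046 arc [ 0.6316 -0.0668] n 634 0.0046 dist 0.0659 yaw -8.7
w21 body [ 0.544  -0.2107] [30.3 57.6] hull 85.0 zmax 0.064 arc [ 0.616  -0.2132] n 506 0.0051 dist 0.072 yaw -2.0
```

View pics/z8.png

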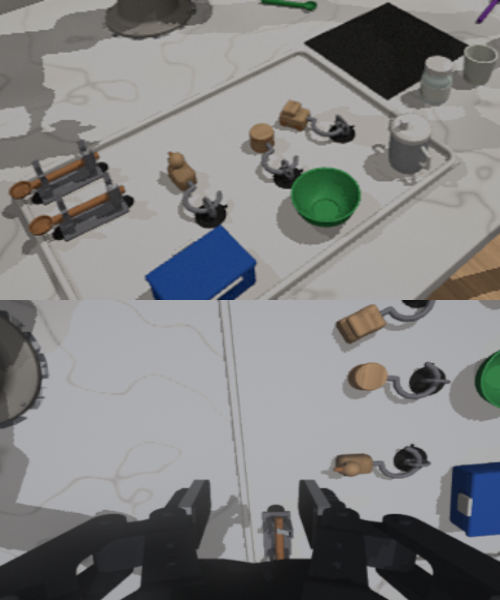

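Run:
```python
from fit import *
toy('w21',.555,.033); toy('w21',.56,.02)
p,d,c=load('w21'); m=(d>.2)&(p[...,0]>p[...,2]+35)&(c[...,2]>.02)&(c[...,2]<.055)&(c[...,1]>-.01)&(abs(c[...,0]-.56)<.08)
print(c[m].min(0),c[m].max(0),cv2.minAreaRect((c[m][:,:2]*1000).astype(np.float32)))
```

```text
w21 body [0.5568 0.0273] [49.6 37. ] hull 27.6 zmax 0.051 arc [0.6155 0.0564] n 481 0.004 dist 0.0655 yaw 26.4
w21 body [0.5568 0.0273] [49.6 37. ] hull 27.6 zmax 0.051 arc [0.6155 0.0564] n 481 0.004 dist 0.0655 yaw 26.4
[0.52859862 0.00393598 0.02214832] [0.58533302 0.05260626 0.05051089] ((556.7699584960938, 27.26862335205078), (49.560752868652344, 37.030548095703125), 27.574729919433594)
```

carry_out:
  commands:
    - [[0,0.04,0.05,-0.01,0,0,0],[0,0.08,0.1,-0.03,0,0,0],[0,0.12,0.14,-0.04,0,0,0],[0,0.12,0.14,-0.04,0,0,0],[0,0.12,0.14,-0.04,0,0,0]]

```text
t: 50.8
eef_pos: [0.5252, 0.0173, 0.2793]
eef_rot: [[0.069, 0.998, -0.002], [0.998, -0.069, -0.0], [-0.0, -0.002, -1.0]]
force: [0.3, -0.3, 0.6]
width: 0.495
```

Run:
```python
from fit import *
wr('w22')
for a in((.555,.033),(.56,.02)): toy('w22',*a)
ring('w22',.6374,.0755)
p,d,c=load('w22'); m=(d>.2)&(p[...,0]>p[...,2]+35)&(c[...,2]>.02)&(c[...,2]<.055)&(c[...,1]>-.015)&(abs(c[...,0]-.56)<.08)
print(c[m].min(0),c[m].max(0),cv2.minAreaRect((c[m][:,:2]*1000).astype(np.float32)))
```

```text
50.8 [0.5252 0.0173 0.2793] toolyaw 86.1 w 0.495 q [-6. 17. 81. -0. 82. -3.]
w22 body [0.5569 0.0283] [49.1 36.6] hull 27.2 zmax 0.05 arc [0.6158 0.0577] n 704 0.0041 dist 0.0658 yaw 26.5
w22 body [0.5569 0.0283] [49.1 36.6] hull 27.2 zmax 0.05 arc [0.6158 0.0577] n 704 0.0041 dist 0.0658 yaw 26.5
w22 ring mid [0.6343 0.0725] n 479 span 0.053 plane dir 134.4 z 0.047 foot (array([637.2,  77.3]), 27.2)
[0.52917467 0.00703763 0.02077584] [0.58534822 0.05285407 0.05042989] ((556.9295654296875, 28.259525299072266), (49.080535888671875, 36.516361236572266), 27.17112922668457)
```

carry_out:
  commands:
    - [[0,-0.01,-0.06,0,0,0,0],[0,-0.02,-0.12,0,0,0,0],[0,-0.03,-0.18,0,0,0,0],[0,-0.04,-0.24,0,0,0,0],[0,-0.05,-0.3,0,0,0,0]]

```text
t: 51.48
eef_pos: [0.4734, -0.2851, 0.2812]
eef_rot: [[0.071, 0.997, 0.001], [0.997, -0.071, -0.001], [-0.001, 0.001, -1.0]]
force: [0.2, -1.4, -0.0]
width: 0.499
```

carry_out:
  commands:
    - [[0,0,-0.05,-0.02,0,0,0],[0,0,-0.08,-0.04,0,0,0],[0,0,-0.08,-0.04,0,0,0],[0,0,-0.08,-0.04,0,0,0]]

```text
t: 51.98
eef_pos: [0.4746, -0.3621, 0.2412]
eef_rot: [[0.07, 0.998, 0.001], [0.998, -0.07, -0.0], [-0.0, 0.001, -1.0]]
force: [0.5, 0.3, 0.3]
width: 0.504
```

Run:
```python
from fit import *
wr('w23'); clipview('w23',.43,-.3645);clipview('w23',.5265,-.363)
toy('w23',.546,-.2145)
```

```text
51.98 [ 0.4746 -0.3621  0.2412] toolyaw 86.0 w 0.504 q [-45.  26.  73.   0.  80. -41.]
fork y [-0.4077 -0.4023 -0.398 ] z 0.076 408:4 410:18 412:20 414:30 416:27 418:24 420:1 438:3 440:15 442:18 444:21 446:10
fork y [-0.335  -0.3271 -0.3193] z 0.076 410:5 412:20 414:20 416:28 418:27 420:24 430:1 432:9 434:15 436:18 438:18 440:23 442:39 444:19 446:21 448:36 450:17
handle y -0.414 x [0.4235 0.4353] mid 0.4294 ytop -0.4048 z 0.0483
handle y -0.394 x [0.4245 0.4359] mid 0.4302 ytop -0.3845 z 0.0482
handle y -0.374 x [0.425  0.4364] mid 0.4307 ytop -0.3645 z 0.0482
handle y -0.354 x [0.4253 0.4369] mid 0.4311 ytop -0.3446 z 0.0485
handle y -0.334 x [0.4262 0.4359] mid 0.431 ytop -0.3347 z 0.0483
handle y -0.314 x [0.427  0.4375] mid 0.4323 ytop -0.3086 z 0.0481
fork y [-0.4069 -0.4011 -0.3957] z 0.076 504:19 506:23 508:24 510:14 512:18 532:7 534:22 536:25 538:12 540:10
fork y [-0.3352 -0.3263 -0.3195] z 0.076 508:2 510:17 512:24 514:18 516:14 518:18 520:2 530:5 532:13 534:19 536:21 538:29 540:41 542:23 544:21 546:42 548:29
handle y -0.413 x [0.5165 0.5284] mid 0.5224 ytop -0.403 z 0.0479
handle y -0.393 x [0.519  0.5303] mid 0.5247 ytop -0.383 z 0.0483
handle y -0.373 x [0.5201 0.5321] mid 0.5261 ytop -0.3632 z 0.048
handle y -0.353 x [0.5219 0.5338] mid 0.5279 ytop -0.343 z 0.048
handle y -0.333 x [0.5234 0.5341] mid 0.5287 ytop -0.3236 z 0.0482
handle y -0.313 x [0.526  0.5372] mid 0.5316 ytop -0.3081 z 0.0484
w23 body [ 0.5453 -0.214 ] [30.5 59.1] hull 85.3 zmax 0.064 arc [ 0.6164 -0.2149] n 867 0.005 dist 0.0711 yaw -0.7
```

Both spoons are seated, centred, and under a shut jaw, and the toys are hooked. Handing in.

Run:
```python
from rig import r
print(r.job_done()); print(r.get_state()['t'])
```

```text
the job is handed in; nothing more can be done
None
the job is handed in; nothing more can be done
```

I hooked all three toys and clipped both spoons, then handed the job in at about 52 s. `job_done` reports no verdict, so the checks below are my own.

**What I did:** I hooked the car, drum and duck onto a ring each: I lowered each hook's gap over its ring, then turned the toy about 100° until the crown sat in the ring. I pressed both spoons into a clip each.

**Last checks:**
- **Drum and duck:** each crown was within a few mm of its ring's centre, and the hook bar was closely in line with the ring's axis.
- **Car:** it was knocked after I hooked it and stood turned by about 27° (0.47 rad against the 0.8 limit). Its crown was still about 6–7 mm from the ring centre (limit 16), so I left it.
- **Spoons:** both handle tops measured 48 mm above the bench, against 47 mm expected. Handles were centred to about 1–2 mm, and both jaws showed shut over them.
- **Cup, box, jar and beaker:** they looked unmoved in the last picture; I did not measure them.
- **Arm:** it stood about 0.24 m up, touching nothing.

**What went wrong on the way:**
- **Drum grasp:** the fingertips sat about 30 mm higher than the tool data says, so my first two tries closed above it. The second pressed the drum top with about 28 N.
- **First spoon:** I had to grip it a second time because it hung too low in the fingers.

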